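# Show the long objective to the inspection camera

## Robot

A 6-joint arm with a two-finger parallel gripper is mounted at the origin on the work surface. World frame = base frame: x ahead of the robot, y to its left, z up, the work surface at z = 0. Lengths are in m, angles in degrees, forces in N, time in s.
With the tool pointing down it reaches from about 0.25 to 0.725 m from the base axis. Payload 9.7 kg.
Tool frame: the origin (TCP) lies midway between the tips of the shut fingers; the grasp point (between the pads) lies 19 mm behind it (bot.hold_point_z is the distance from the TCP to the grasp point, in m); x points along the fingers, y is the direction in which the jaws open and shut, and the axes are right-handed (so a half turn about x gives the same grasp; the last joint's range is limited). The gripper opens to 85 mm and grips with 20 to 120 N. Pads are 22 mm wide; open, the fingers measure 114 mm over their backs; the gripper's body (76 mm by 85 mm) begins 54 mm behind the grasp point. The pads swing forward as they close: fully open they stand 13 mm farther back than shut.
Start: joints at [71.276, 4.979, 10.078, 95.1, 0, 90], TCP at [0.177, 0.521, 0.231] pointing down, gripper open.
Joint ranges: [-179.16, 179.16], [-48.56, 103.87], [-65.8, 70.77], [-126.05, 130.52], [-82.76, 87.17], [-180, 180]. Speed limits (degrees/s): [127.2, 127.2, 147.25, 180, 180, 180].

## Interface

Orientations are given as [roll, pitch, yaw] about the fixed x, y, z axes, in that order (R = Rz(yaw) Ry(pitch) Rx(roll)).
In Python, from workcell import bot gives the robot as it stands. The module is installed in compiled form; this text tells all that it offers.
- The arm moves only by the shell command python3 -m crank 'ROWS' [FORCE]. ROWS is JSON, a list of rows, each an object with "linear": the shift along the world's x, y, z in m, a list of three; "yaw": the turn about the world's z in rad; "grip": the closure, from 0 (fully open) to 1 (shut). In form: [{"linear": [tx, ty, tz], "yaw": yaw, "grip": grip}, ...]. A call has 1 to 10 rows; each row shifts and turns the commanded pose from where the row before left it; what a row does not reach is not made up. A row lasts 1/10 s, in which the tool goes at most 50 mm and 8.59 degrees, less where a joint would pass 70% of its speed; a pose out of reach is approached as far as the arm can. A call with a gripper value outside its range is refused whole. The fingers move at their own pace and stop on an object; FORCE is the grip in N (left out, the last holds). Time passes only in rows, so rows that do not move let the fingers close. It gives the time, the measured TCP pose, the force and the opening at its end, in the units of the state.
- bot.get_obs(): the state, without advancing time (a new reading comes with each control period).
- bot.camera(name): name is "scene" or "top" or "wrist"; returns the picture (384x512x3 uint8, red, green, blue); there is no depth.
- bot.camera_model(name): a dict with "fx", "fy", "cx", "cy" (pixels), "rvec" (rotation vector, rad) and "tvec" (3), from world to camera coordinates, as OpenCV has them. Camera axes: x right, y down, z forward; pixel columns grow to the right and rows downward; lengths in m; the calibration is good to about 2 mm. A picture is of the moment at which its call begins: read the wrist's pose just before it. camera_model takes no time and is no camera call; for the wrist camera it gives the pose at the moment of the call.
- bot.job_done(): hands the job in, once; it reports no verdict.
Trained networks look in the newest picture that a camera, given by its name, has taken for a name from the list of things; names that differ only in an ending like _2 or _b are one class to them, and where a whole thing is asked for, a point or a joint stands for the part that bears it (a point fixed in the world has none). Each returns a list of dicts, best first, with "p" (0 to 1); they miss things now and then, are a little off and sometimes report something else, mostly with a low value. They report only what shows in the picture. A call takes as long as a camera call. They do not tell look-alikes from the thing itself.
- bot.silhouettes(name, camera): "region" (384x512 bool, what is visible of it) and "box" ([centre column, centre row, width, height] in pixels, round what is visible of it).
- bot.place_of(name, camera): "centre" ([column, row] in pixels: a listed point, or the origin of a listed thing).
The state is a dict: "time": time; "q": joint angles; "qd": joint speeds; "joint_efforts": joint torques, N m; "ee_pos": TCP position; "tcp_rot": TCP orientation; "wrist_force": force on the tool from outside, world axes, zero at the start; "torque": the same for the moment, N m; "opening": finger opening in m.
Only numpy, scipy, OpenCV 4.12 (cv2) and the standard library are available. Lean on these libraries where they do the work, as an engineer would, in place of code of your own. Each camera call takes 0.05 s, during which the arm holds its last target.

## Task

Slide the inspection camera's shutter fully open first; then lift the longest objective, the one standing tallest, out of its rack and hold it in the air before the camera, its nose pointing squarely at the middle of the window from 40 mm away, for its front lens to be inspected. Finish while holding it there, still; do not let go or put it down. Leave the other objectives in the rack, do not knock over the dropper bottle, and do not knock the objective against the camera.

Things in the scene. Friction and masses are not known exactly. Their poses are not given: they have to be found in the camera images.
- objective_long_barrel (a point): long microscope objective (140-280 g), tallest of four steel ones standing nose down in the rack, in any hole. Barrel 32 mm wide, 46 mm tall above its shoulder, which rests on the rack's top; brass thread above, 20 mm wide, 5 mm tall. Point: on the axis, half-way up the barrel, 23 mm above the shoulder, 48 mm from the nose tip. z: along the axis, nose to thread (up in the rack).
- objective_long_nose (a point): centre of the flat 12 mm front (front lens) of the long objective's nose. The nose is 21 mm wide for 15 mm below the shoulder, then tapers over 10 mm: it reaches 25 mm below the rack's top, in its hole. z runs from nose to thread.
- objective_a_barrel (a point): one of the other objectives: same look and 32 mm barrel diameter, but its barrel is only 30 mm tall above the shoulder (plus 5 mm thread). Point on its axis, 15 mm above the shoulder, i.e. above the rack's top; z along its axis towards the thread.
- objective_b_barrel (a point): one of the other objectives: same look and 32 mm barrel diameter, but its barrel is only 25 mm tall above the shoulder (plus 5 mm thread). Point on its axis, 12.5 mm above the shoulder, i.e. above the rack's top; z along its axis towards the thread.
- objective_c_barrel (a point): one of the other objectives: same look and 32 mm barrel diameter, but its barrel is only 20 mm tall above the shoulder (plus 5 mm thread). Point on its axis, 10 mm above the shoulder, i.e. above the rack's top; z along its axis towards the thread.
- rack: white plastic rack, a fixed block 56 mm (its x) by 222 mm (its y) by 45 mm high, with four through holes 23 mm wide in a row along its y at -87, -29, 29 and 87 mm, an objective in each. Origin at the centre of its underside, z up.
- camera: inspection camera, fixed: white head 84 x 160 x 50 mm between two 85 mm high brackets (183 mm apart outside, short shafts to 197 mm) on a black base 130 x 170 x 12 mm. The head's flat top face leans 30 degrees towards the robot's side (the camera's -x): it looks up and back. Origin: underside of the base, below the head's middle; z up, y along the head's length.
- window (a point): centre of the camera's round window (30 mm black glass in a white 42 mm ring) in the sloping face, covered by the shutter at first; 97 mm above the bench, 35 mm from the head's middle to the camera's -y. z: the way the camera looks, square out of the face (30 degrees off vertical, to the camera's -x); y: level along the head, the way the shutter opens.
- shutter (a joint): travel of the camera's sliding shutter, m: 0 covers the window, 0.055 is fully open (at its stop); slides along the window's +y with about 1.5 N friction and stays where it is left. It starts within 12 mm of closed.
- shutter_knob (a point): middle of the shutter's knob, a steel pin 12 mm wide, 25 mm tall, square on the middle of the shutter, a dark steel plate 47 x 46 x 3 mm lying on the camera's face between two rails (1.5 mm higher than the plate, 61 mm apart outside). Point: 12.5 mm above the plate's upper side, 17 mm above the window's plane; axes as the window's.
- dropper_mid (a point): amber glass dropper bottle with black cap, 30 mm wide, 70 mm tall, standing loose on the bench between rack and camera. Point on its axis, half-way up; z up.
Not all that is in view belongs to the job. What is shaped like the part that bears objective_long_barrel but green or turquoise is not meant.

How it is judged:
By the outcome, as a careful person would: the job done as asked, in the order asked, and still so for the second after the job is handed in, while the arm keeps its last pose, push and grip.
It also fails if it takes over 58 s, if anything falls off the work surface, if the arm or the gripper's body presses on something with over 40 N, if the wrist force passes 120 N, or if a joint passes its speed limit or range.

## Working session

There is one attempt and no reset: what is moved stays moved. The work goes in short steps, Python scripts to look and compute and a shell command to move; the robot and the scene stay as the last step left them, time stands still between calls to the robot, and variables do not carry over. Pictures are saved under pics/ and viewed, and the job is handed in when it is done.

```bash
ls; mkdir -p pics; python3 - <<'E'
from workcell import bot
import cv2,numpy as np
print(bot.get_obs(), bot.hold_point_z)
print([a for a in dir(bot) if not a.startswith('_')])
for n in ["scene","top","wrist"]:
    im=bot.camera(n); cv2.imwrite(f"pics/{n}0.png",im[:,:,::-1]); print(n,bot.camera_model(n))
E
```

```text
pics
{'time': 0.0, 'q': array([7.12771603e+01, 5.01161317e+00, 1.00349892e+01, 9.51003054e+01,
       7.91136016e-04, 8.99992662e+01]), 'qd': array([ 0.03813302, -0.06655746,  0.02402246, -0.03057728,  0.01667746,
       -0.09905028]), 'joint_efforts': array([-1.08059505e-04, -5.20390105e+01,  4.64801073e+01,  1.64997380e-02,
        2.23802527e-05,  6.91977931e-06]), 'ee_pos': array([0.17646688, 0.52067768, 0.23058295]), 'tcp_rot': array([ -90.58993833,   89.92306656, -109.31204468]), 'wrist_force': array([-0.15639727, -1.00036634,  0.23267616]), 'torque': array([ 0.00657542,  0.05637841, -0.03586248]), 'opening': 0.08534831676426975} 0.0187
['PlanningError', 'camera', 'camera_model', 'get_obs', 'hold_point_z', 'job_done', 'place_of', 'silhouettes']
scene {'fx': 384.60290228860305, 'fy': 384.60290228860305, 'cx': 248.79906451379208, 'cy': 192.03561408632717, 'rvec': array([ 0.58164692,  2.87887952, -0.78969851]), 'tvec': array([ 0.54961419, -0.1218644 ,  0.96744904])}
top {'fx': 430.42776707423127, 'fy': 430.42776707423127, 'cx': 255.38907725266432, 'cy': 194.31230059282785, 'rvec': array([ 2.11214084, -2.17197257,  0.1923133 ]), 'tvec': array([-0.02091157,  0.58193532,  1.08083423])}
wrist {'fx': 323.0265298974708, 'fy': 323.0265298974708, 'cx': 255.99056312083775, 'cy': 192.75718929932233, 'rvec': array([-2.32290287, -1.66799806, -0.27579512]), 'tvec': array([-0.54863536, -0.04361174,  0.38104539])}
```

```bash
python3 -m crank --help 2>&1 | head -5
```

```text
invalid input: not JSON, or not a number
```

View pics/scene0.png

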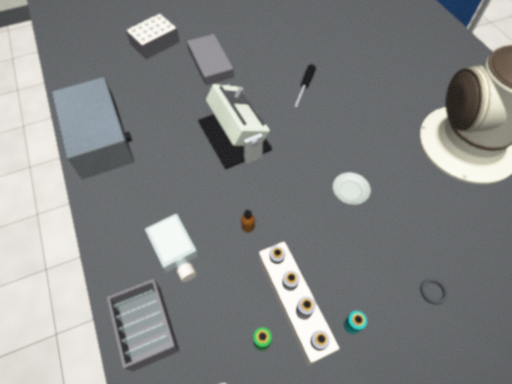

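View pics/top0.png

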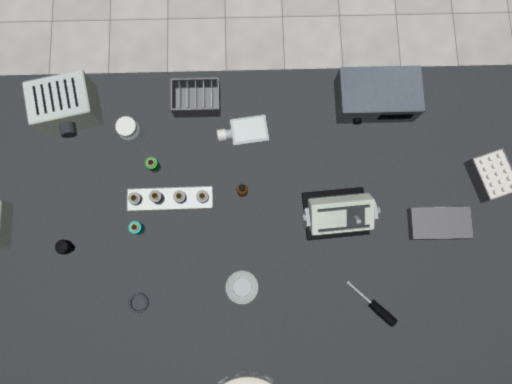

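View pics/wrist0.png

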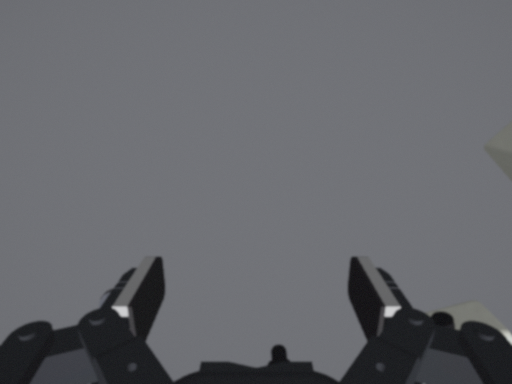

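```bash
cat > h.py <<'E'
from workcell import bot
import cv2,numpy as np
def P(cm,X):
    K=np.array([[cm['fx'],0,cm['cx']],[0,cm['fy'],cm['cy']],[0,0,1.]])
    return cv2.projectPoints(np.array(X,float).reshape(-1,1,3),cm['rvec'],cm['tvec'],K,None)[0].reshape(-1,2)
def ray(cm,uv):
    R=cv2.Rodrigues(cm['rvec'])[0]; c=-R.T@cm['tvec']
    d=R.T@np.array([(uv[0]-cm['cx'])/cm['fx'],(uv[1]-cm['cy'])/cm['fy'],1.]); return c,d/np.linalg.norm(d)
def atz(cm,uv,z):
    c,d=ray(cm,uv); return c+d*(z-c[2])/d[2]
def tri(obs):
    A=np.zeros((3,3));b=np.zeros(3)
    for cm,uv in obs:
        c,d=ray(cm,uv);M=np.eye(3)-np.outer(d,d);A+=M;b+=M@c
    x=np.linalg.solve(A,b); return x,[np.linalg.norm((np.eye(3)-np.outer(ray(cm,uv)[1],ray(cm,uv)[1]))@(x-ray(cm,uv)[0])) for cm,uv in obs]
E
python3 - <<'E'
from h import *
cm={n:bot.camera_model(n) for n in ["scene","top"]}
for n in cm: print(n,P(cm[n],[[0,0,0],[.177,.521,.231],[.5,0,0],[.5,.2,0]]).round(0).tolist())
for nm in ["objective_long_barrel","objective_long_nose","objective_a_barrel","rack","camera","window","shutter_knob","shutter","dropper_mid"]:
    for n in cm:
        try: print(nm,n,[(np.round(d['centre']).tolist(),round(d['p'],2)) for d in bot.place_of(nm,n)])
        except Exception as e: print(nm,n,repr(e))
E
```

```text
scene [[467.0, 144.0], [711.0, 375.0], [288.0, 212.0], [331.0, 293.0]]
top [[247.0, 426.0], [-13.0, 383.0], [242.0, 227.0], [168.0, 229.0]]
objective_long_barrel scene [([262.0, 341.0], 0.79), ([306.0, 309.0], 0.74), ([355.0, 323.0], 0.74), ([296.0, 305.0], 0.53)]
objective_long_barrel top [([133.0, 228.0], 0.74), ([158.0, 196.0], 0.62)]
objective_long_nose scene [([348.0, 329.0], 0.68), ([302.0, 314.0], 0.67), ([260.0, 344.0], 0.64), ([237.0, 134.0], 0.44)]
objective_long_nose top [([153.0, 171.0], 0.75), ([140.0, 234.0], 0.61), ([158.0, 198.0], 0.56)]
objective_a_barrel scene [([291.0, 280.0], 0.72)]
objective_a_barrel top [([183.0, 196.0], 0.69)]
rack scene [([297.0, 307.0], 0.86)]
rack top [([172.0, 200.0], 0.64)]
camera scene [([236.0, 134.0], 0.78)]
camera top [([336.0, 214.0], 0.73), ([163.0, 198.0], 0.67)]
window scene [([234.0, 97.0], 0.88), ([245.0, 221.0], 0.75), ([234.0, 134.0], 0.21)]
window top [([358.0, 218.0], 0.67)]
shutter_knob scene [([237.0, 94.0], 0.67)]
shutter_knob top [([358.0, 219.0], 0.83), ([242.0, 186.0], 0.48)]
shutter scene ValueError('it knows: camera, dropper_mid, objective_a_barrel, objective_b_barrel, objective_c_barrel, objective_long_barrel, objective_long_nose, rack, shutter_knob, window')
shutter top ValueError('it knows: camera, dropper_mid, objective_a_barrel, objective_b_barrel, objective_c_barrel, objective_long_barrel, objective_long_nose, rack, shutter_knob, window')
dropper_mid scene [([247.0, 219.0], 0.76), ([317.0, 343.0], 0.31)]
dropper_mid top [([242.0, 189.0], 0.54)]
```

```bash
python3 - <<'E'
from h import *
s=cv2.imread("pics/scene0.png");t=cv2.imread("pics/top0.png")
a=cv2.resize(s[235:365,240:380],None,fx=2.8,fy=2.8,interpolation=cv2.INTER_CUBIC)
b=cv2.resize(t[150:245,110:220],None,fx=3.6,fy=3.6,interpolation=cv2.INTER_CUBIC)
h=max(a.shape[0],b.shape[0])
f=lambda i:cv2.copyMakeBorder(i,0,h-i.shape[0],0,0,cv2.BORDER_CONSTANT)
o=np.hstack([f(a),f(b)]);print(o.shape)
cv2.imwrite("pics/crop1.png",o)
T=bot.camera_model("top");S=bot.camera_model("scene")
for nm,us,ut in [("win/knob",(237,94),(358,219)),("dropper",(247,219),(242,189)),("rack",(297,307),(172,199)),("camera",(236,134),(337,214)),("long",(306,308),(157,196))]:
    print(nm,*[np.round(v,4) for v in tri([(S,us),(T,ut)])])
from scipy.spatial.transform import Rotation as R
print(R.from_euler('xyz',bot.get_obs()['tcp_rot'],degrees=True).as_matrix().round(3))
E
```

```text
(364, 788, 3)
win/knob [ 0.504  -0.2894  0.1015] [0.0007 0.0007]
dropper [ 0.5985 -0.0025  0.0374] [0.0005 0.0005]
rack [ 0.5789  0.1938 -0.0023] [0.0054 0.0054]
camera [ 0.5266 -0.2567  0.0011] [0.0026 0.0026]
long [0.5779 0.217  0.071 ] [0.0026 0.0026]
[[ 0.     0.321  0.947]
 [ 0.     0.947 -0.321]
 [-1.     0.     0.   ]]
```

View pics/crop1.png

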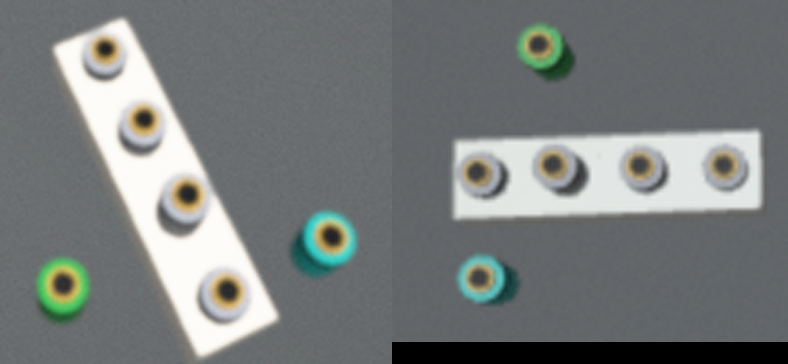

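```bash
python3 - <<'E'
from h import *
o=bot.get_obs();cm=bot.camera_model('wrist')
R=cv2.Rodrigues(cm['rvec'])[0];c=-R.T@cm['tvec'];print(c,c-o['ee_pos'],"\naxes\n",R.round(3))
E
python3 -m crank '[{"linear":[0.03,-0.02,0.03],"yaw":0.1,"grip":0},{"linear":[0.04,-0.03,0.03],"yaw":0.1,"grip":0},{"linear":[0.04,-0.03,0.03],"yaw":0.1,"grip":0},{"linear":[0.04,-0.03,0.02],"yaw":0.05,"grip":0},{"linear":[0.04,-0.03,0.0],"yaw":0,"grip":0},{"linear":[0.04,-0.03,0.0],"yaw":0,"grip":0},{"linear":[0.04,-0.03,0.0],"yaw":0,"grip":0},{"linear":[0.03,-0.03,0.0],"yaw":0,"grip":0},{"linear":[0.0,-0.03,0.0],"yaw":0,"grip":0},{"linear":[0,0,0],"yaw":0,"grip":0}]'
```

```text
[0.09778992 0.54670507 0.37427506] [-0.07876449  0.02580114  0.14297309] 
axes
 [[ 0.32   0.947 -0.001]
 [ 0.896 -0.302  0.324]
 [ 0.307 -0.104 -0.946]]
time: 1.95
ee_pos: [0.4632, 0.2686, 0.3316]
tcp_rot: [-81.6, 90.0, -80.5]
wrist_force: [-0.6, 0.5, 1.3]
opening: 0.0854
```

```bash
cat > look.py <<'E'
from h import *
import sys
def look(tag,names):
    o=bot.get_obs();cm=bot.camera_model('wrist');im=bot.camera('wrist')
    cv2.imwrite(f"pics/{tag}.png",im[:,:,::-1]);print(o['time'],o['ee_pos'].round(4))
    for nm in names:
        print(nm,[(np.round(d['centre'],1).tolist(),round(d['p'],2)) for d in bot.place_of(nm,'wrist')])
    return o,cm,im
E
python3 - <<'E'
from look import *
look("w1",["rack","objective_long_barrel","objective_a_barrel"])
E
```

```text
1.95 [0.4632 0.2686 0.3316]
rack [([202.1, 214.1], 0.79), ([177.5, 227.2], 0.4)]
objective_long_barrel [([260.1, 174.8], 0.87), ([215.8, 230.5], 0.65), ([230.7, 280.1], 0.61)]
objective_a_barrel [([176.1, 226.3], 0.79)]
```

View pics/w1.png

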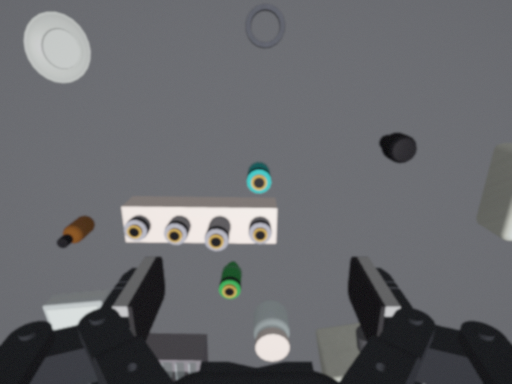

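```bash
python3 - <<'E'
from look import *
cm=bot.camera_model('wrist');im=cv2.imread("pics/w1.png")
a=cv2.resize(im[190:260,110:290],None,fx=4.4,fy=4.4,interpolation=cv2.INTER_CUBIC);cv2.imwrite("pics/c2.png",a)
hsv=cv2.cvtColor(im,cv2.COLOR_BGR2HSV)
m=((im.min(2)>195)).astype(np.uint8);m[:195]=0;m[255:]=0;m[:,:110]=0;m[:,290:]=0
m=cv2.morphologyEx(m,cv2.MORPH_CLOSE,np.ones((3,3)))
c=max(cv2.findContours(m,0,2)[0],key=cv2.contourArea)
pts=np.array([atz(cm,p[0],.045)[:2] for p in c])
r=cv2.minAreaRect((pts*1000).astype(np.float32));print(r,cv2.boundingRect(c))
# rack hypothesis from the rect
cx,cy=np.array(r[0])/1000
for nm,z in [("shoulder",.045),("barreltop",.091),("threadtop",.096)]:
    pass
T=bot.camera_model("top");S=bot.camera_model("scene")
# thread tops, by eye
for nm,uw,us,ut in [("long",(216,240.5),None,None)]:
    print(nm,atz(cm,uw,.096))
E
```

```text
((577.25, 192.22726440429688), (55.678260803222656, 221.82086181640625), 1.4383189678192139) (122, 207, 155, 36)
long [0.57553584 0.2217751  0.096     ]
```

View pics/c2.png

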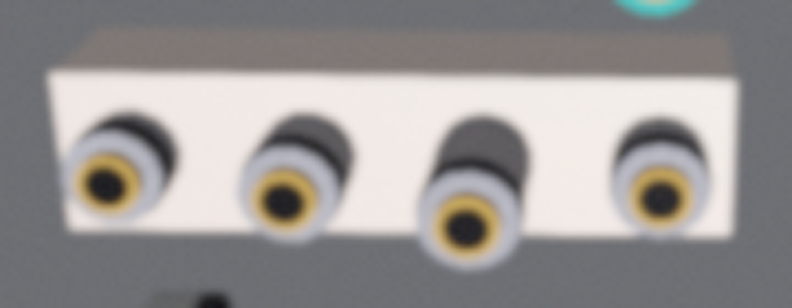

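```bash
python3 -m crank '[{"linear":[-0.01,-0.05,0],"yaw":0,"grip":0},{"linear":[-0.01,-0.05,0],"yaw":0,"grip":0},{"linear":[-0.01,-0.05,0],"yaw":0,"grip":0},{"linear":[-0.01,-0.05,0],"yaw":0,"grip":0},{"linear":[0,-0.05,0],"yaw":0,"grip":0},{"linear":[0,-0.05,0],"yaw":0,"grip":0},{"linear":[0,-0.05,0],"yaw":0,"grip":0},{"linear":[0,-0.05,0],"yaw":0,"grip":0},{"linear":[0,-0.05,0],"yaw":0,"grip":0},{"linear":[0,-0.05,0],"yaw":0,"grip":0}]'
python3 -m crank '[{"linear":[0,-0.05,0],"yaw":0,"grip":0},{"linear":[0,-0.02,0],"yaw":0,"grip":0.4},{"linear":[0,0,0],"yaw":0,"grip":0.4},{"linear":[0,0,0],"yaw":0,"grip":0.4}]'
python3 - <<'E'
from look import *
look("w2",["camera","window","shutter_knob"])
E
```

```text
time: 3.15
ee_pos: [0.4232, -0.2258, 0.3315]
tcp_rot: [-12.8, 90.0, -11.4]
wrist_force: [2.5, 1.1, -0.1]
opening: 0.0855
time: 3.55
ee_pos: [0.4235, -0.2939, 0.3311]
tcp_rot: [119.6, 90.0, 121.0]
wrist_force: [-0.5, 0.5, 0.1]
opening: 0.0511
3.55 [ 0.4235 -0.2939  0.3311]
camera [([282.2, 208.8], 0.94)]
window [([257.9, 228.7], 0.73)]
shutter_knob [([264.6, 222.9], 0.66), ([441.7, 261.5], 0.44)]
```

View pics/w2.png

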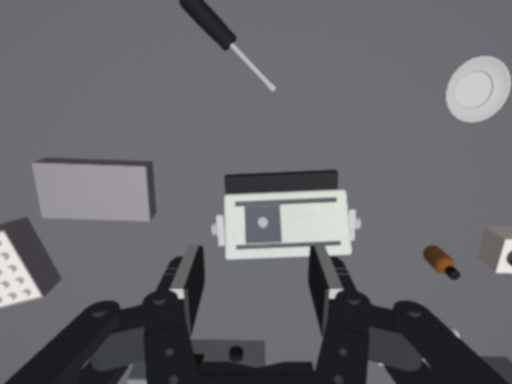

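```bash
python3 - <<'E'
from h import *
im=cv2.imread("pics/w2.png")
a=cv2.resize(im[160:270,205:370],None,fx=4.8,fy=4.8,interpolation=cv2.INTER_CUBIC);cv2.imwrite("pics/c3.png",a);print(a.shape)
E
```

```text
(528, 792, 3)
```

View pics/c3.png

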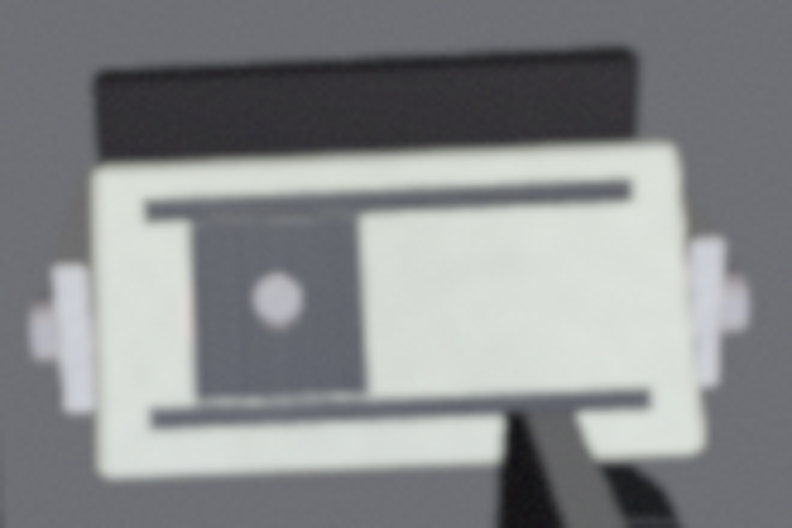

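```bash
cat > cam.py <<'E'
from h import *
from scipy.optimize import least_squares
c30,s30=np.cos(np.pi/6),.5
Ex=np.array([c30,0,s30]);Ey=np.array([0,1.,0]);Ez=np.array([-s30,0,c30])
F0=np.array([-.0125,0,.097])
def face(a,b,h=0): return F0+a*Ex+b*Ey+h*Ez
def W(p,X):
    c,s=np.cos(p[2]),np.sin(p[2]);X=np.atleast_2d(X)
    return np.c_[c*X[:,0]-s*X[:,1]+p[0],s*X[:,0]+c*X[:,1]+p[1],X[:,2]]
E
python3 - <<'E'
from cam import *
cm=bot.camera_model('wrist')
px=lambda u,v:((u+.5)/4.8-.5+205,(v+.5)/4.8-.5+160)
uv=np.array([px(92,168),px(680,142),px(705,455),px(100,480),px(97,73),px(638,47)])
# image up = -x, right = +y ; top row = -x edge
M=np.array([face(-.042,-.08),face(-.042,.08),face(.042,.08),face(.042,-.08),[-.065,-.085,.012],[-.065,.085,.012]])
f=lambda p:(P(cm,W(p,M))-uv).ravel()
r=least_squares(f,[.52,-.256,0]);print(r.x,np.degrees(r.x[2]));print(f(r.x).reshape(-1,2).round(2))
g=lambda p:(P(cm,W(p[:3],np.vstack([F0*0+[p[3],0,p[4]]+M[:4]-F0,M[4:]]))-uv).ravel()
r2=least_squares(g,[.52,-.256,0,-.0125,.097]);print(r2.x,g(r2.x).reshape(-1,2).round(2))
p=r.x
k=np.array(px(278,300))
ks=least_squares(lambda q:(P(cm,W(p,face(0,-.035+q[0],.0295)))-k).ravel(),[0.0]);print("s from knob",ks.x,ks.fun)
for sx,u,v in [(-1,191,310),(1,362,310)]:
    q=least_squares(lambda q:(P(cm,W(p,face(q[1],-.035+q[0]+sx*.0235,.0045)))-np.array(px(u,v))).ravel(),[0.0,0]);print("s from plate",q.x)
s=ks.x[0]
print("window",W(p,face(0,-.035)),"knobmid",W(p,face(0,-.035+s,.017)),"open",W(p,face(0,.02,.017)))
for n in("top","scene"): print(n,P(bot.camera_model(n),W(p,[face(0,-.035+s,.0295),face(-.042,-.08),face(-.042,.08),face(.042,.08),face(.042,-.08)])).round(1).tolist())
n_o=bot.get_obs();print(n_o['tcp_rot'])
E
```

```text
File "<stdin>", line 9
    g=lambda p:(P(cm,W(p[:3],np.vstack([F0*0+[p[3],0,p[4]]+M[:4]-F0,M[4:]]))-uv).ravel()
               ^
SyntaxError: '(' was never closed
```

```bash
python3 - <<'E'
from cam import *
cm=bot.camera_model('wrist')
px=lambda u,v:((u+.5)/4.8-.5+205,(v+.5)/4.8-.5+160)
uv=np.array([px(92,168),px(680,142),px(705,455),px(100,480),px(97,73),px(638,47)])
M=np.array([face(-.042,-.08),face(-.042,.08),face(.042,.08),face(.042,-.08),[-.065,-.085,.012],[-.065,.085,.012]])
f=lambda p:(P(cm,W(p,M))-uv).ravel()
r=least_squares(f,[.52,-.256,0]);print(r.x,np.degrees(r.x[2]));print(f(r.x).reshape(-1,2).round(2))
p=r.x
k=np.array(px(278,300))
ks=least_squares(lambda q:(P(cm,W(p,face(0,-.035+q[0],.0295)))-k).ravel(),[0.0]);print("s from knob",ks.x,ks.fun)
for sx,u,v in [(-1,193,310),(1,362,310)]:
    q=least_squares(lambda q:(P(cm,W(p,face(q[1],-.035+q[0]+sx*.0235,.0045)))-np.array(px(u,v))).ravel(),[0.0,0]);print("s from plate",q.x)
s=ks.x[0]
print("window",W(p,face(0,-.035)),"knobmid",W(p,face(0,-.035+s,.017)),"open",W(p,face(0,.02,.017)))
I={n:cv2.imread(f"pics/{n}0.png") for n in("top","scene")}
out=[]
for n in I:
    a=P(bot.camera_model(n),W(p,[face(-.042,-.08),face(-.042,.08),face(.042,.08),face(.042,-.08),face(0,-.035+s,.0295)]))
    x0,y0=a.mean(0).astype(int)-50
    im=cv2.resize(I[n][y0:y0+100,x0:x0+100],None,fx=4,fy=4,interpolation=cv2.INTER_CUBIC)
    b=((a-[x0,y0]+.5)*4-.5).round().astype(int);cv2.polylines(im,[b[:4]],True,(0,0,255),1);cv2.circle(im,tuple(map(int,b[4])),4,(0,255,0),1);out.append(im)
cv2.imwrite("pics/c4.png",np.hstack(out))
E
```

```text
[ 0.52531585 -0.25200719  0.07326086] 4.19753828387437
[[-0.21  1.32]
 [-0.1   1.35]
 [ 0.98  1.87]
 [-0.49  1.84]
 [-1.34 -3.42]
 [ 1.1  -3.2 ]]
s from knob [0.00444348] [0.08943425 2.10697322]
s from plate [ 0.00534371 -0.00338912]
s from plate [ 0.00299998 -0.00149354]
window [[ 0.51541122 -0.28782825  0.097     ]] knobmid [[ 0.50660878 -0.28401885  0.11172243]] open [[ 0.50290828 -0.23359794  0.11172243]]
```

View pics/c4.png

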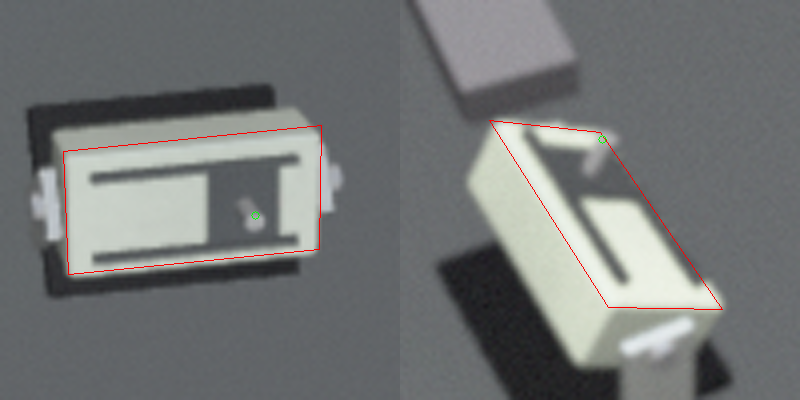

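```bash
python3 - <<'E'
from cam import *
cm=bot.camera_model('wrist')
px=lambda u,v:((u+.5)/4.8-.5+205,(v+.5)/4.8-.5+160)
uv=np.array([px(92,168),px(680,142),px(705,455),px(100,480)])
M=np.array([face(-.042,-.08),face(-.042,.08),face(.042,.08),face(.042,-.08)])
# rail ends not known; use knob + plate too
f=lambda p:(P(cm,W(p,M))-uv).ravel()
r=least_squares(f,[.52,-.256,0]);print(r.x,np.degrees(r.x[2]));print(f(r.x).reshape(-1,2).round(2))
f2=lambda p:(P(cm,W(p,M+[0,0,p[3]]))-uv).ravel()
r2=least_squares(f2,[.52,-.256,0,0]);print("free height",r2.x,f2(r2.x).round(1))
p=r.x
k=np.array(px(278,300))
ks=least_squares(lambda q:(P(cm,W(p,face(0,-.035+q[0],.0295)))-k).ravel(),[0.0]);print("s from knob",ks.x,ks.fun)
for sx,u,v in [(-1,193,310),(1,362,310)]:
    q=least_squares(lambda q:(P(cm,W(p,face(q[1],-.035+q[0]+sx*.0235,.0045)))-np.array(px(u,v))).ravel(),[0.0,0]);print("s from plate",q.x)
s=ks.x[0]
print("window",W(p,face(0,-.035)),"knobmid",W(p,face(0,-.035+s,.017)),"open",W(p,face(0,.02,.017)))
I={n:cv2.imread(f"pics/{n}0.png") for n in("top","scene")}
out=[]
for n in I:
    a=P(bot.camera_model(n),W(p,[face(-.042,-.08),face(-.042,.08),face(.042,.08),face(.042,-.08),face(0,-.035+s,.0295)]))
    x0,y0=a.mean(0).astype(int)-50
    im=cv2.resize(I[n][y0:y0+100,x0:x0+100],None,fx=4,fy=4,interpolation=cv2.INTER_CUBIC)
    b=((a-[x0,y0]+.5)*4-.5).round().astype(int);cv2.polylines(im,[b[:4]],True,(0,0,255),1);cv2.circle(im,tuple(map(int,b[4])),4,(0,255,0),1);out.append(im)
cv2.imwrite("pics/c5.png",np.hstack(out))
E
```

```text
[ 0.5231442  -0.25220426  0.07206498] 4.129019396471627
[[-0.33 -0.32]
 [-0.02 -0.17]
 [ 1.01  0.4 ]
 [-0.69  0.26]]
free height [ 0.52454628 -0.251832    0.07227925 -0.00320131] [ 0.2 -0.1 -0.5  0.1  0.5  0.1 -0.1 -0.1]
s from knob [0.00445111] [0.01680757 0.40563971]
s from plate [ 0.00542394 -0.00133562]
s from plate [0.00296148 0.00050615]
window [[ 0.51319674 -0.28801345  0.097     ]] knobmid [[ 0.50439831 -0.28418592  0.11172243]] open [[ 0.50075865 -0.23376823  0.11172243]]
```

View pics/c5.png

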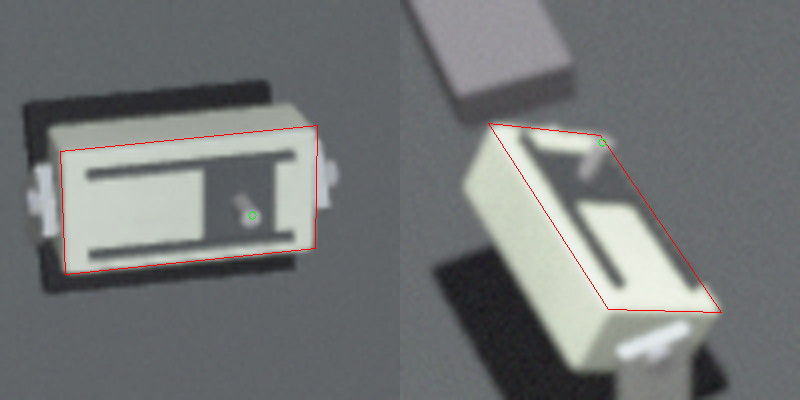

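```bash
python3 -m crank '[{"linear":[0.04,0.005,-0.02],"yaw":0.05,"grip":0.5},{"linear":[0.0385,0.005,-0.04],"yaw":0,"grip":0.5},{"linear":[0,0,-0.04],"yaw":0,"grip":0.5},{"linear":[0,0,-0.04],"yaw":0,"grip":0.5},{"linear":[0,0,-0.03],"yaw":0,"grip":0.5},{"linear":[0,0,-0.015],"yaw":0,"grip":0.5},{"linear":[0,0,0],"yaw":0,"grip":0.5},{"linear":[0,0,0],"yaw":0,"grip":0.5}]' 20
python3 - <<'E'
from look import *
look("w3",["shutter_knob"])
E
```

```text
time: 4.55
ee_pos: [0.4981, -0.2849, 0.1522]
tcp_rot: [-34.3, 89.9, -30.1]
wrist_force: [0.2, 0.2, -0.2]
opening: 0.0429
4.55 [ 0.4981 -0.2849  0.1522]
shutter_knob [([255.9, 231.1], 0.63)]
```

View pics/w3.png

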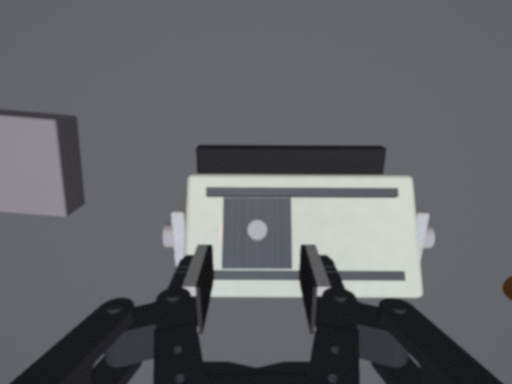

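```bash
python3 -m crank '[{"linear":[0.002,0,-0.02],"yaw":0,"grip":0.5},{"linear":[0.002,0.001,-0.02],"yaw":0,"grip":0.6},{"linear":[0,0,0],"yaw":0,"grip":0.75},{"linear":[0,0,0],"yaw":0,"grip":0.9},{"linear":[0,0,0],"yaw":0,"grip":1},{"linear":[0,0,0],"yaw":0,"grip":1},{"linear":[0,0,0],"yaw":0,"grip":1}]' 20
```

```text
time: 5.35
ee_pos: [0.5017, -0.2842, 0.1114]
tcp_rot: [-32.2, 89.9, -28.0]
wrist_force: [-1.7, 1.7, 0.4]
opening: 0.0105
```

```bash
python3 -m crank '[{"linear":[-0.0005,0.007,0],"yaw":0,"grip":1},{"linear":[-0.0005,0.007,0],"yaw":0,"grip":1},{"linear":[-0.0005,0.007,0],"yaw":0,"grip":1},{"linear":[-0.0005,0.007,0],"yaw":0,"grip":1},{"linear":[-0.0005,0.007,0],"yaw":0,"grip":1},{"linear":[-0.0005,0.007,0],"yaw":0,"grip":1},{"linear":[-0.0004,0.005,0],"yaw":0,"grip":1},{"linear":[0,0,0],"yaw":0,"grip":1}]' 20; python3 -m crank '[{"linear":[-0.0002,0.002,0],"yaw":0,"grip":1},{"linear":[-0.0001,0.001,0],"yaw":0,"grip":1},{"linear":[-0.0001,0.001,0],"yaw":0,"grip":1},{"linear":[0,0,0],"yaw":0,"grip":1}]'; python3 - <<'E'
from look import *
look("w4",["shutter_knob","window"])
E
```

```text
time: 6.15
ee_pos: [0.4984, -0.2359, 0.1113]
tcp_rot: [-3.9, 89.9, 0.4]
wrist_force: [-2.3, 1.1, 6.3]
opening: 0.0108
time: 6.55
ee_pos: [0.4983, -0.2338, 0.1113]
tcp_rot: [-67.5, 89.8, -63.3]
wrist_force: [-1.3, -7.7, 3.4]
opening: 0.0107
6.55 [ 0.4983 -0.2338  0.1113]
shutter_knob [([255.4, 261.1], 0.61)]
window [([153.3, 260.1], 0.91), ([234.2, 213.9], 0.45)]
```

View pics/w4.png

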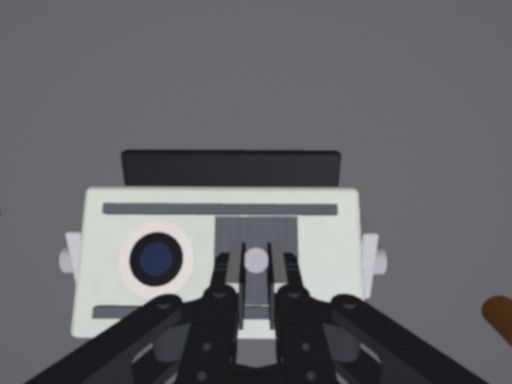

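```bash
python3 -m crank '[{"linear":[0,0.002,0],"yaw":0,"grip":1},{"linear":[0,0,0],"yaw":0,"grip":1}]'; python3 -m crank '[{"linear":[0,-0.003,0],"yaw":0,"grip":1},{"linear":[0,0,0],"yaw":0,"grip":0.85},{"linear":[0,0,0],"yaw":0,"grip":0.75},{"linear":[0,0,0],"yaw":0,"grip":0.7}]'
```

```text
time: 6.9
ee_pos: [0.4983, -0.2335, 0.1114]
tcp_rot: [-81.3, 89.6, -77.2]
wrist_force: [-2.2, -17.1, 2.2]
opening: 0.0109
time: 7.3
ee_pos: [0.4977, -0.2335, 0.1101]
tcp_rot: [116.4, 90.0, 120.6]
wrist_force: [0.4, 0.2, 0.5]
opening: 0.0257
```

```bash
python3 -m crank '[{"linear":[0,0,0.03],"yaw":0,"grip":0.7},{"linear":[0,0,0.04],"yaw":0,"grip":0.7},{"linear":[-0.02,0,0.04],"yaw":0,"grip":0.5},{"linear":[-0.03,0,0.03],"yaw":0,"grip":0.5},{"linear":[-0.01,-0.03,0.01],"yaw":0,"grip":0.5},{"linear":[0,0,0],"yaw":0,"grip":0.5},{"linear":[0,0,0],"yaw":0,"grip":0.5}]'; python3 - <<'E'
from look import *
from cam import *
o,cm,im=look("w5",["shutter_knob","window"])
p=[0.5231442,-0.25220426,0.07206498]
w=P(cm,W(p,[face(0,-.035),face(-.042,-.08),face(-.042,.08),face(.042,.08),face(.042,-.08),face(0,.02,.0295)]))
print(w.round(1))
im=im[:,:,::-1].copy();x0,y0=150,130
z=cv2.resize(im[y0:y0+170,x0:x0+240],None,fx=3.3,fy=3.3,interpolation=cv2.INTER_CUBIC)
b=((w-[x0,y0]+.5)*3.3-.5).round().astype(int);cv2.polylines(z,[b[1:5]],True,(0,0,255),1)
for i in(0,5):cv2.circle(z,tuple(map(int,b[i])),3,(0,255,0),-1)
cv2.imwrite("pics/c6.png",z)
E
```

```text
time: 8.0
ee_pos: [0.4377, -0.2641, 0.2603]
tcp_rot: [63.7, 90.0, 67.8]
wrist_force: [-0.4, 0.8, 0.2]
opening: 0.0429
8.0 [ 0.4377 -0.2641  0.2603]
shutter_knob [([278.3, 240.4], 0.88)]
window [([227.0, 241.4], 0.73)]
[[229.1 239.3]
 [188.1 200. ]
 [336.4 200.2]
 [340.2 280.7]
 [184.7 280.5]
 [283.7 237.9]]
```

View pics/c6.png

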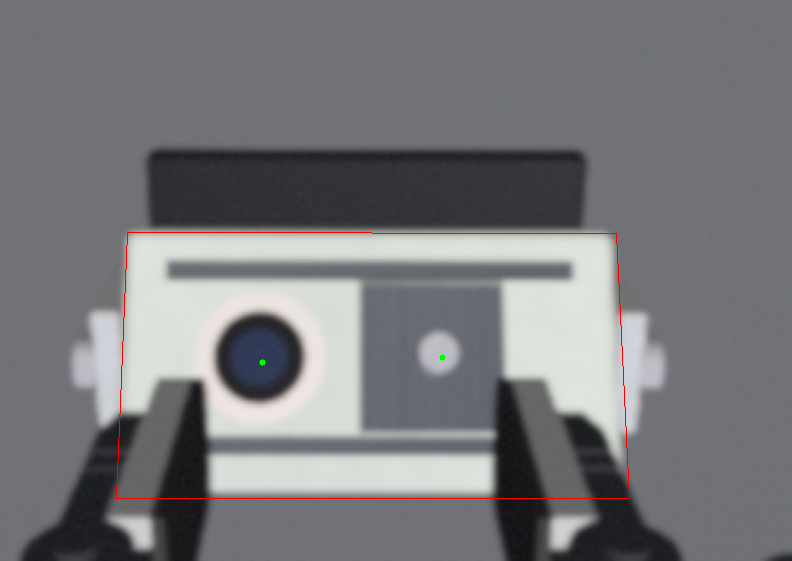

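```bash
python3 - <<'E'
import numpy as np
t=np.concatenate([np.linspace(0,10,60),np.linspace(10,25,60)]);r=np.where(t<10,6+.45*t,10.5)
t=np.r_[t,np.linspace(25,71,50)];r=np.r_[r,np.full(50,16.)]
def prof(G,th,tg):
    u=np.array([-np.sin(th),np.cos(th)]);n=np.array([-np.cos(th),-np.sin(th)])
    a=G+np.outer(t-tg,u)+np.outer(r,n); b=G+np.outer(t-tg,u)-np.outer(r,n)
    face=np.array([G-tg*u+w*n for w in np.linspace(-6,6,20)])
    return np.vstack([a,b,face])
def free(G,th,tg):
    q=prof(G,th,tg); return not np.any((q[:,1]<-.05)&((q[:,0]<-.02)|(q[:,0]>23.02)))
tg=54
for d in (6,8,10,12,14):
  out=[]
  for gx in np.arange(9,-30,-3.):   # G x from hole -x rim ; start 11.5
    ths=[a for a in np.arange(0,50,.5) if free(np.array([gx,tg-d]),np.radians(a),tg)]
    out.append((int(gx-11.5), ths[0] if ths else None))
  print(d,out)
E
```

```text
6 [(-2, np.float64(0.0)), (-5, np.float64(3.5)), (-8, np.float64(7.5)), (-11, np.float64(11.0)), (-14, np.float64(14.5)), (-17, np.float64(18.0)), (-20, np.float64(21.0)), (-23, np.float64(24.0)), (-26, np.float64(26.5)), (-29, np.float64(29.0)), (-32, np.float64(31.5)), (-35, np.float64(33.5)), (-38, np.float64(34.5))]
8 [(-2, np.float64(1.0)), (-5, np.float64(5.0)), (-8, np.float64(9.0)), (-11, np.float64(13.0)), (-14, np.float64(16.5)), (-17, np.float64(20.0)), (-20, np.float64(23.0)), (-23, np.float64(26.0)), (-26, np.float64(28.5)), (-29, np.float64(31.5)), (-32, np.float64(33.5)), (-35, np.float64(35.5)), (-38, np.float64(37.5))]
10 [(-2, np.float64(2.0)), (-5, np.float64(6.0)), (-8, np.float64(10.0)), (-11, np.float64(14.0)), (-14, np.float64(18.0)), (-17, np.float64(21.5)), (-20, np.float64(25.5)), (-23, np.float64(28.5)), (-26, np.float64(31.0)), (-29, np.float64(33.5)), (-32, np.float64(36.0)), (-35, np.float64(38.0)), (-38, np.float64(40.0))]
12 [(-2, np.float64(2.5)), (-5, np.float64(6.5)), (-8, np.float64(10.5)), (-11, np.float64(14.5)), (-14, np.float64(18.5)), (-17, np.float64(22.5)), (-20, np.float64(26.5)), (-23, np.float64(30.0)), (-26, np.float64(33.5)), (-29, np.float64(36.0)), (-32, np.float64(38.5)), (-35, np.float64(40.5)), (-38, np.float64(42.0))]
14 [(-2, np.float64(2.5)), (-5, np.float64(6.5)), (-8, np.float64(11.0)), (-11, np.float64(15.5)), (-14, np.float64(19.5)), (-17, np.float64(23.5)), (-20, np.float64(27.5)), (-23, np.float64(31.5)), (-26, np.float64(35.0)), (-29, np.float64(38.0)), (-32, np.float64(41.5)), (-35, np.float64(43.0)), (-38, np.float64(45.0))]
```

```bash
python3 -m crank '[{"linear":[0.0,0.045,0],"yaw":-0.02,"grip":0.5},{"linear":[0.01,0.045,0],"yaw":-0.02,"grip":0.5},{"linear":[0.01,0.045,0],"yaw":-0.01,"grip":0.5},{"linear":[0.01,0.045,0],"yaw":0,"grip":0.5},{"linear":[0.01,0.045,0],"yaw":0,"grip":0.5},{"linear":[0.01,0.045,0],"yaw":0,"grip":0.5},{"linear":[0.01,0.045,0],"yaw":0,"grip":0.5},{"linear":[0.01,0.045,0],"yaw":0,"grip":0.5},{"linear":[0.01,0.045,0],"yaw":0,"grip":0.5},{"linear":[0.01,0.045,-0.01],"yaw":0,"grip":0.5}]'
python3 -m crank '[{"linear":[0.01,0.03,-0.03],"yaw":0,"grip":0.5},{"linear":[0.01,0,-0.03],"yaw":0,"grip":0.5},{"linear":[0,0,0],"yaw":0,"grip":0.5}]'
python3 - <<'E'
from look import *
o,cm,im=look("w6",["objective_long_barrel","rack"])
from scipy.spatial.transform import Rotation as R
M=R.from_euler('xyz',o['tcp_rot'],degrees=True).as_matrix();print(np.degrees(np.arctan2(M[1,1],M[0,1])),o['opening'])
print(P(cm,[[.5766,.2212,.096],[.5766,.2212,.091],[.5766,.2212,.045]]))
E
```

```text
time: 9.15
ee_pos: [0.5277, 0.1888, 0.2508]
tcp_rot: [20.6, 89.9, 22.0]
wrist_force: [0.4, -0.4, 1.1]
opening: 0.0427
time: 9.45
ee_pos: [0.5462, 0.2169, 0.1849]
tcp_rot: [-159.8, 89.5, -158.4]
wrist_force: [-1.3, 0.4, -0.3]
opening: 0.0428
9.45 [0.5462 0.2169 0.1849]
objective_long_barrel [([251.9, 221.7], 0.74), ([323.1, 133.8], 0.71), ([271.0, 296.4], 0.59)]
rack [([225.7, 194.1], 0.77)]
91.46852309335614 0.04281286184310551
[[261.99533006 234.72458671]
 [261.9079413  232.00321221]
 [261.23167765 210.94367806]]
```

View pics/w6.png

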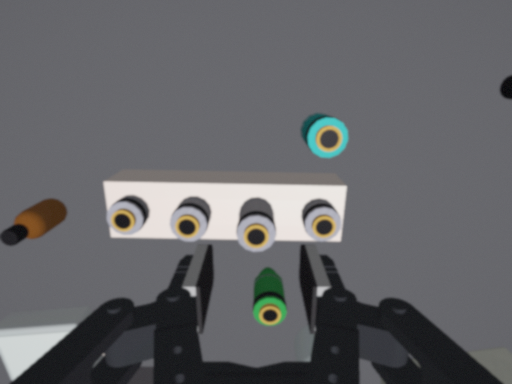

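```bash
python3 -m crank '[{"linear":[0,0,0],"yaw":0,"grip":0.5},{"linear":[0,0,0],"yaw":0,"grip":0.5}]'
python3 - <<'E'
from look import *
o,cm,im=look("w7",["objective_long_barrel"])
im=cv2.imread("pics/w7.png")
g=((cv2.cvtColor(im,cv2.COLOR_BGR2HSV)[:,:,1]>90)&(im[:,:,2]>120)).astype(np.uint8);g[:205]=0;g[245:]=0;g[:,:100]=0;g[:,350:]=0
n,l,st,ct=cv2.connectedComponentsWithStats(g)
for i in range(1,n):
    if st[i,4]>20: print(st[i],ct[i].round(1),[atz(cm,(st[i,0]+st[i,2]/2-.5,st[i,1]+st[i,3]/2-.5),z)[:2].round(4) for z in(.07,.075,.08,.096)])
m=(im.min(2)>170).astype(np.uint8);m[:178]=0;m[245:]=0;m[:,:95]=0;m[:,355:]=0
m=cv2.morphologyEx(m,cv2.MORPH_CLOSE,np.ones((3,3)))
c=max(cv2.findContours(m,0,2)[0],key=cv2.contourArea)
pts=np.array([atz(cm,p[0],.045)[:2] for p in c]);print(cv2.minAreaRect((pts*1000).astype(np.float32)))
E
```

```text
time: 9.8
ee_pos: [0.5481, 0.2157, 0.1923]
tcp_rot: [20.8, 89.9, 22.1]
wrist_force: [-0.7, 0.3, 0.1]
opening: 0.0426
9.8 [0.5481 0.2157 0.1923]
objective_long_barrel [([322.6, 129.9], 0.98), ([257.1, 215.3], 0.85), ([274.3, 290.3], 0.69)]
[116 205  23  19 183] [128.1 213.1] [array([0.5787, 0.1009]), array([0.5765, 0.103 ]), array([0.5744, 0.1051]), array([0.5675, 0.1118])]
[179 209  23  21 200] [190.6 218.1] [array([0.5822, 0.1566]), array([0.58  , 0.1576]), array([0.5778, 0.1587]), array([0.5707, 0.1621])]
[313 208  21  21 188] [322.8 217.4] [array([0.5784, 0.2752]), array([0.5763, 0.274 ]), array([0.5741, 0.2729]), array([0.5673, 0.2691])]
[246 217  23  22 217] [257.2 226.5] [array([0.5891, 0.2166]), array([0.5868, 0.2165]), array([0.5844, 0.2164]), array([0.5769, 0.2162])]
((584.1286010742188, 187.58309936523438), (66.82489013671875, 223.6787567138672), 1.352499008178711)
```

```bash
python3 - <<'E'
from look import *
for n in("top","scene"):
    cm=bot.camera_model(n);im=cv2.imread(f"pics/{n}0.png")
    g=((cv2.cvtColor(im,cv2.COLOR_BGR2HSV)[:,:,1]>75)&(cv2.cvtColor(im,cv2.COLOR_BGR2HSV)[:,:,0]<30)&(im[:,:,2]>90)).astype(np.uint8)
    k,l,st,ct=cv2.connectedComponentsWithStats(g)
    print(n,[(st[i,:5].tolist(),ct[i].round(1).tolist()) for i in range(1,k) if st[i,4]>8])
    for h in([.5766,.2212,.096],[.5769,.2162,.096]): print(P(cm,h))
    m=(im.min(2)>165).astype(np.uint8);m=cv2.morphologyEx(m,cv2.MORPH_CLOSE,np.ones((3,3)))
    x,y=(170,206) if n=="top" else (312,325)
    k,l=cv2.connectedComponents(m);print(l[y,x],np.argwhere(l==l[y,x]).min(0),np.argwhere(l==l[y,x]).max(0))
    c=np.argwhere(l==l[y,x])[:,::-1]
    pts=np.array([atz(cm,p,.045)[:2] for p in c]);print(cv2.minAreaRect((pts*1000).astype(np.float32)))
E
```

```text
top [([147, 159, 8, 7, 26], [150.4, 162.2]), ([237, 185, 11, 9, 44], [241.7, 190.1]), ([151, 192, 7, 7, 23], [154.0, 195.2]), ([175, 193, 8, 7, 21], [178.6, 196.1]), ([199, 193, 7, 6, 19], [202.2, 195.6]), ([130, 195, 7, 6, 18], [133.2, 197.7]), ([131, 224, 7, 7, 18], [134.9, 226.4])]
[[152.4454667  195.70088502]]
[[154.45235985 195.52943079]]
7 [186 127] [210 212]
((577.7753295898438, 187.93743896484375), (57.24665069580078, 222.5006561279297), 0.36543726921081543)
scene [([241, 215, 14, 15, 121], [247.5, 221.4]), ([273, 248, 9, 10, 52], [277.1, 252.7]), ([286, 273, 10, 10, 58], [290.7, 277.8]), ([302, 299, 11, 12, 71], [306.5, 304.4]), ([353, 315, 11, 10, 63], [357.6, 319.5]), ([257, 331, 11, 11, 65], [262.3, 336.2]), ([316, 333, 11, 12, 74], [320.7, 338.8])]
[[308.13624899 305.76523723]]
[[306.66542381 303.16278087]]
11 [242 259] [361 338]
((577.7759399414062, 188.1947784423828), (59.10723114013672, 225.62359619140625), 0.43992021679878235)
```

```bash
python3 -m crank '[{"linear":[0.015,0.0005,-0.02],"yaw":0,"grip":0.5},{"linear":[0.014,0.0005,-0.02],"yaw":0,"grip":0.5},{"linear":[0,0,-0.03],"yaw":0,"grip":0.5},{"linear":[0,0,-0.01],"yaw":0,"grip":0.5},{"linear":[0,0,0],"yaw":0,"grip":0.5},{"linear":[0,0,0],"yaw":0,"grip":0.5},{"linear":[0,0,0],"yaw":0,"grip":0.5}]'
python3 - <<'E'
from look import *
o,cm,im=look("w8",["objective_long_barrel"])
print(P(cm,[[.577,.2166,.096]]))
E
```

```text
time: 10.6
ee_pos: [0.5774, 0.2172, 0.1124]
tcp_rot: [19.9, 89.9, 21.2]
wrist_force: [0.2, -0.9, 1.0]
opening: 0.0425
10.6 [0.5774 0.2172 0.1124]
objective_long_barrel [([255.0, 220.9], 0.78), ([350.6, 98.0], 0.77), ([275.9, 319.5], 0.63)]
[[256.6428275  241.30720078]]
```

View pics/w8.png

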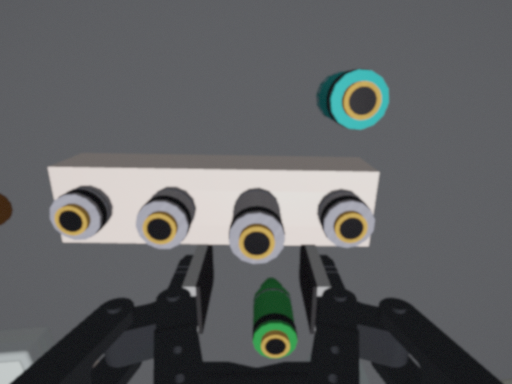

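```bash
python3 -m crank '[{"linear":[0,0,-0.02],"yaw":0,"grip":0.5},{"linear":[0,-0.0005,-0.02],"yaw":0,"grip":0.5},{"linear":[0,0,-0.015],"yaw":0,"grip":0.5},{"linear":[0,0,-0.004],"yaw":0,"grip":0.5},{"linear":[0,0,0],"yaw":0,"grip":0.5},{"linear":[0,0,0],"yaw":0,"grip":0.5}]'
```

```text
time: 11.3
ee_pos: [0.5773, 0.2166, 0.0524]
tcp_rot: [19.3, 89.9, 20.6]
wrist_force: [0.2, 0.3, -0.8]
opening: 0.043
```

```bash
python3 -m crank '[{"linear":[0,0,0],"yaw":0,"grip":0.6},{"linear":[0,0,0],"yaw":0,"grip":0.65},{"linear":[0,0,0],"yaw":0,"grip":0.75},{"linear":[0,0,0],"yaw":0,"grip":1},{"linear":[0,0,0],"yaw":0,"grip":1},{"linear":[0,0,0],"yaw":0,"grip":1}]' 40
```

```text
time: 11.9
ee_pos: [0.5774, 0.2167, 0.0527]
tcp_rot: [22.1, 89.9, 23.5]
wrist_force: [-0.3, 0.4, 6.6]
opening: 0.0309
```

```bash
python3 -m crank '[{"linear":[0,0,0.005],"yaw":0,"grip":1},{"linear":[0,0,0.005],"yaw":0,"grip":1},{"linear":[0,0,0.005],"yaw":0,"grip":1},{"linear":[0,0,0],"yaw":0,"grip":1},{"linear":[0,0,0],"yaw":0,"grip":1}]'
python3 -m crank '[{"linear":[-0.002,0,0],"yaw":0,"grip":1},{"linear":[-0.002,0,0],"yaw":0,"grip":1},{"linear":[-0.002,0,0],"yaw":0,"grip":1},{"linear":[-0.002,0,0],"yaw":0,"grip":1},{"linear":[0,0,0],"yaw":0,"grip":1}]' 22
```

```text
time: 12.4
ee_pos: [0.5768, 0.2164, 0.0665]
tcp_rot: [-50.1, 90.0, -48.8]
wrist_force: [-0.3, 0.4, -1.4]
opening: 0.0311
time: 12.9
ee_pos: [0.5707, 0.2166, 0.0672]
tcp_rot: [3.9, 89.7, 5.2]
wrist_force: [9.3, 0.8, -1.3]
opening: 0.0309
```

```bash
python3 - <<'E'
from look import *
o,cm,im=look("w9",["objective_long_barrel"])
bot_s=bot.camera('scene');cv2.imwrite("pics/s9.png",cv2.resize(bot_s[220:370,230:400,::-1],None,fx=3.5,fy=3.5,interpolation=cv2.INTER_CUBIC))
E
```

```text
12.9 [0.5707 0.2166 0.0672]
objective_long_barrel [([253.4, 279.0], 0.7), ([374.1, 116.5], 0.66), ([279.5, 377.1], 0.62)]
```

View pics/w9.png

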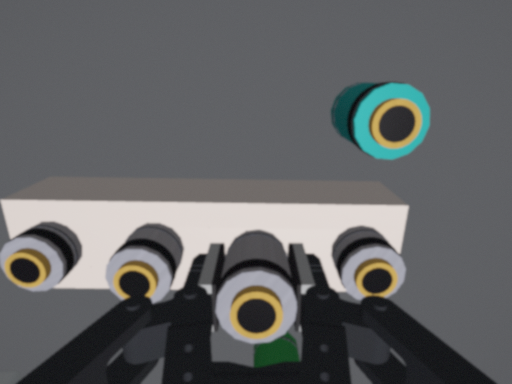

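View pics/s9.png

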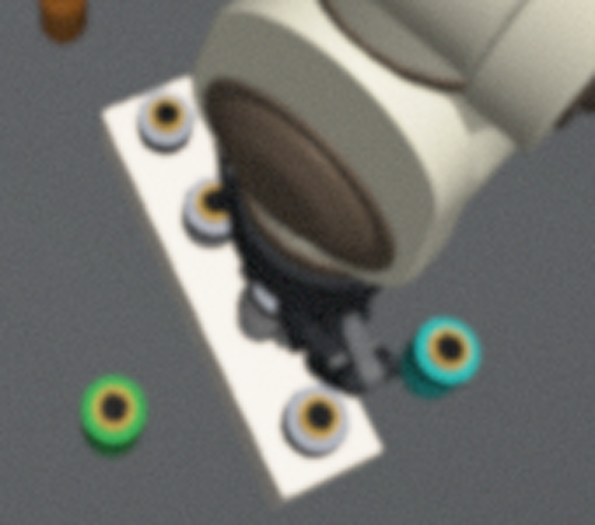

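```bash
python3 -m crank '[{"linear":[-0.002,0,0],"yaw":0,"grip":1},{"linear":[-0.002,0,0],"yaw":0,"grip":1},{"linear":[-0.002,0,0],"yaw":0,"grip":1},{"linear":[-0.002,0,0],"yaw":0,"grip":1},{"linear":[0,0,0],"yaw":0,"grip":1}]' 20
python3 - <<'E'
from look import *
o,cm,im=look("w10",["objective_long_barrel"])
E
```

```text
time: 13.55
ee_pos: [0.5629, 0.2165, 0.0674]
tcp_rot: [3.2, 89.7, 4.5]
wrist_force: [9.1, 0.5, -1.3]
opening: 0.0311
13.55 [0.5629 0.2165 0.0674]
objective_long_barrel [([255.1, 284.7], 0.88), ([372.4, 134.0], 0.67)]
```

View pics/w10.png

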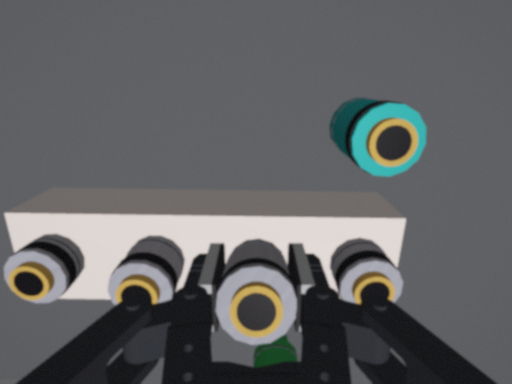

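```bash
python3 -m crank '[{"linear":[-0.002,0,0],"yaw":0,"grip":1},{"linear":[-0.002,0,0],"yaw":0,"grip":1},{"linear":[-0.002,0,0],"yaw":0,"grip":1},{"linear":[-0.002,0,0],"yaw":0,"grip":1},{"linear":[-0.002,0,0],"yaw":0,"grip":1},{"linear":[0,0,0],"yaw":0,"grip":1}]' 20
python3 - <<'E'
from look import *
o,cm,im=look("w11",["objective_long_barrel"])
E
```

```text
time: 14.25
ee_pos: [0.5525, 0.2165, 0.0672]
tcp_rot: [2.7, 89.8, 4.0]
wrist_force: [7.8, 0.3, -1.8]
opening: 0.0306
14.25 [0.5525 0.2165 0.0672]
objective_long_barrel [([255.6, 288.7], 0.8), ([367.6, 151.6], 0.58)]
```

View pics/w11.png

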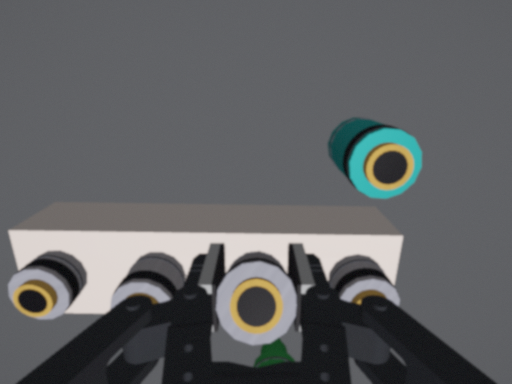

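```bash
python3 -m crank '[{"linear":[0.002,0,0],"yaw":0,"grip":1},{"linear":[0,0,0],"yaw":0,"grip":1},{"linear":[0,0,0],"yaw":0,"grip":1}]' 60
python3 -m crank '[{"linear":[0.001,0,0.005],"yaw":0,"grip":1},{"linear":[0.001,0,0.01],"yaw":0,"grip":1},{"linear":[0,0,0.02],"yaw":0,"grip":1},{"linear":[0,0,0.03],"yaw":0,"grip":1},{"linear":[-0.01,0,0.03],"yaw":0,"grip":1},{"linear":[-0.02,0,0.03],"yaw":0,"grip":1},{"linear":[-0.02,0,0.03],"yaw":0,"grip":1},{"linear":[0,0,0],"yaw":0,"grip":1},{"linear":[0,0,0],"yaw":0,"grip":1},{"linear":[0,0,0],"yaw":0,"grip":1}]'
python3 - <<'E'
from look import *
o,cm,im=look("w12",[]);print(o['wrist_force'])
z=cv2.resize(im[225:370,165:345,::-1],None,fx=4.2,fy=4.2,interpolation=cv2.INTER_CUBIC);cv2.imwrite("pics/c12.png",z)
s=bot.camera('scene');cv2.imwrite("pics/s12.png",s[:,:,::-1])
t=bot.camera('top');cv2.imwrite("pics/t12.png",t[:,:,::-1])
S=bot.camera_model('scene');R=cv2.Rodrigues(S['rvec'])[0];print("scene cam at",-R.T@S['tvec'],"grasp px",P(S,[o['ee_pos']+[0,0,.02]]))
E
```

```text
time: 14.65
ee_pos: [0.5533, 0.2165, 0.0667]
tcp_rot: [6.3, 89.9, 7.6]
wrist_force: [5.2, 0.1, 1.2]
opening: 0.0308
time: 15.65
ee_pos: [0.5047, 0.2163, 0.2201]
tcp_rot: [-159.0, 89.9, -157.7]
wrist_force: [-0.4, -0.1, -2.5]
opening: 0.0309
15.65 [0.5047 0.2163 0.2201]
[-0.41354072 -0.07925638 -2.51544964]
scene cam at [0.73507219 0.33966395 0.77277527] grasp px [[363.23723881 258.10996566]]
```

View pics/c12.png

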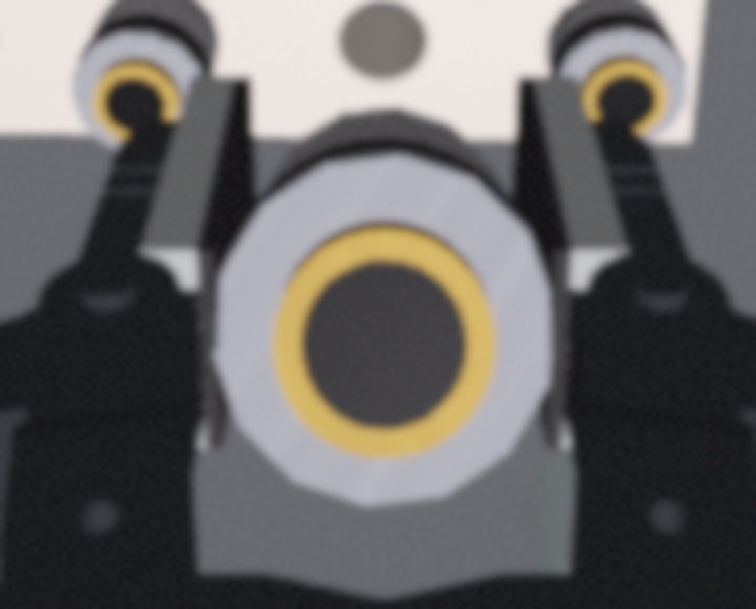

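View pics/s12.png

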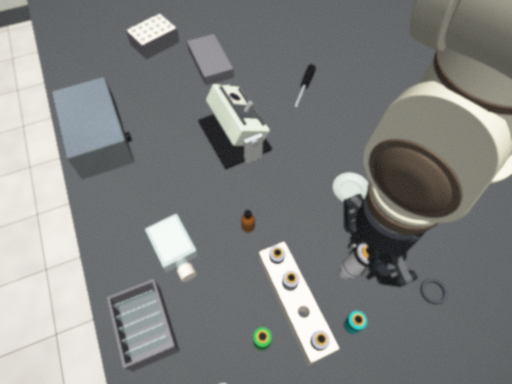

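```bash
cat > fit.py <<'E'
from h import *
from scipy.optimize import least_squares
from scipy.spatial.transform import Rotation as R
a=np.linspace(0,2*np.pi,361)
def axes(M,th):
    j=M[:,1];f=np.cross(j,[0,0,1.]);f/=np.linalg.norm(f)  # horizontal, perpendicular to jaws
    if f[0]<0:f=-f
    u=np.cos(th)*np.array([0,0,1.])-np.sin(th)*f      # nose->thread, leaning to -x
    return j,f,u
def circ(cm,M,q,t,r):   # q: barrel mid xyz, theta; t from tip
    j,f,u=axes(M,q[3]);e=np.cross(j,u)
    return P(cm,q[:3]+(t-48)*u+r*(np.cos(a)[:,None]*j+np.sin(a)[:,None]*e))
def fitw(cm,M,x0,ob):
    # ob: list of (t,r,side,value) side in l,r,t,b
    def g(q):
        o=[]
        for t,r,s,v in ob:
            c=circ(cm,M,q,t,r);o.append({'l':c[:,0].min(),'r':c[:,0].max(),'t':c[:,1].min(),'b':c[:,1].max()}[s]-v)
        return o
    s=least_squares(g,x0,x_scale=[.01,.01,.01,.1]);return s.x,np.array(s.fun)
E
cat > f12.py <<'E'
from fit import *
o=bot.get_obs();cm=bot.camera_model('wrist');M=R.from_euler('xyz',o['tcp_rot'],degrees=True).as_matrix()
X=lambda u:(u+.5)/4.2-.5+165
Y=lambda v:(v+.5)/4.2-.5+225
ob=[(71,.016,'l',X(213)),(71,.016,'r',X(553)),(71,.016,'t',Y(152)),(71,.016,'b',Y(507)),(25,.016,'t',Y(108)),(76,.010,'b',Y(460)),(76,.010,'l',X(273)),(76,.010,'r',X(497))]
ob=[(t/1,r,s,v) for t,r,s,v in ob]
E
sed -i 's/(t-48)\*u/(t-48)*.001*u/' fit.py
python3 - <<'E'
exec(open('f12.py').read())
x0=np.r_[o['ee_pos']+[0,0,.02],.5]
for sub in (ob,ob[:5],ob[:4]+ob[5:]):
    q,r=fitw(cm,M,x0,sub);print((q[:3]-o['ee_pos']).round(4),np.degrees(q[3]).round(1),r.round(2))
E
```

```text
[ 0.0077 -0.0007  0.0164] 23.6 [-0.22  0.72  0.48 -0.09  0.03 -0.39 -0.21 -0.26]
[ 0.0078 -0.0008  0.0162] 23.7 [-0.4   0.4   0.32 -0.37  0.09]
[ 0.0079 -0.0007  0.0164] 24.0 [-0.19  0.69  0.47  0.01 -0.45 -0.19 -0.28]
```

```bash
python3 - <<'E'
import cv2
im=cv2.imread("pics/w8.png");cv2.imwrite("pics/c8.png",cv2.resize(im[180:270,200:320],None,fx=6,fy=6,interpolation=cv2.INTER_CUBIC))
E
```

```text
(no output)
```

View pics/c8.png

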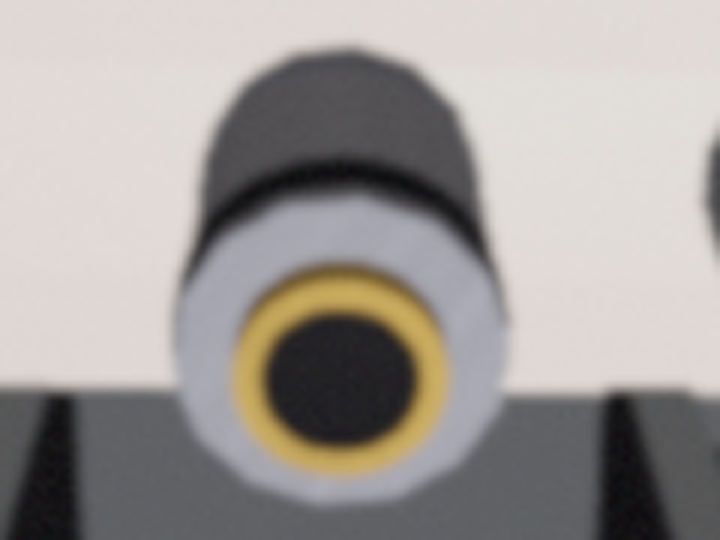

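```bash
cat >> fit.py <<'E'
def cam_at(pos,cm,o):   # same orientation, other TCP position
    Rm=cv2.Rodrigues(cm['rvec'])[0];c=-Rm.T@cm['tvec']+np.array(pos)-o['ee_pos'];d=dict(cm);d['tvec']=-Rm@c;return d
E
python3 - <<'E'
from fit import *
o=bot.get_obs();cm0=bot.camera_model('wrist');M=R.from_euler('xyz',o['tcp_rot'],degrees=True).as_matrix()
pos=[.5774,.2172,.1124];cm=cam_at(pos,cm0,o)
X=lambda u:(u+.5)/6-.5+200
Y=lambda v:(v+.5)/6-.5+180
ob=[(71,.016,'l',X(176)),(71,.016,'r',X(508)),(71,.016,'t',Y(195)),(71,.016,'b',Y(503)),(25,.016,'t',Y(46)),(76,.010,'b',Y(477)),(76,.010,'l',X(233)),(76,.010,'r',X(450))]
x0=[.577,.2166,.068,0]
for s in(ob,ob[:5]):
    q,r=fitw(cm,M,x0,s);print(q[:3].round(4),np.degrees(q[3]).round(2),r.round(2))
E
```

```text
[0.5784 0.2165 0.0671] 0.22 [-0.52  0.44  0.41 -0.07  0.11 -0.43  0.07  0.01]
[0.5786 0.2165 0.0664] 0.3 [-0.38  0.38  0.24 -0.37  0.14]
```

```bash
python3 - <<'E'
import numpy as np
t=np.concatenate([np.linspace(0,10,60),np.linspace(10,25,60)]);r=np.where(t<10,6+.45*t,10.5)
t=np.r_[t,np.linspace(25,71,50)];r=np.r_[r,np.full(50,16.)]
def free(G,th,tg=48):
    u=np.array([-np.sin(th),np.cos(th)]);n=np.array([-np.cos(th),-np.sin(th)])
    q=np.vstack([G+np.outer(t-tg,u)+np.outer(r,n),G+np.outer(t-tg,u)-np.outer(r,n),[G-tg*u+w*n for w in np.linspace(-6,6,20)]])
    return not np.any((q[:,1]<-.05)&((q[:,0]<-.02)|(q[:,0]>23.02)))
th=np.radians(23.5);rim=565.5
for tz in (62,64,66,68):
    G=lambda x:np.array([x+7-rim,tz+17-45])
    ok=[x for x in np.arange(525,570,.5) if free(G(x),th)]
    print(tz,"free x",ok[0] if ok else None,ok[-1] if ok else None,[(dx,[a for a in np.arange(15,50,.5) if free(G(ok[0]-dx),np.radians(a))][:1]) for dx in(3,5,7,9)] if ok else '')
E
```

```text
62 free x 555.5 556.5 [(3, [np.float64(27.5)]), (5, [np.float64(31.0)]), (7, [np.float64(34.0)]), (9, [np.float64(36.5)])]
64 free x 554.5 556.5 [(3, [np.float64(28.0)]), (5, [np.float64(30.5)]), (7, [np.float64(33.5)]), (9, [np.float64(36.0)])]
66 free x 553.5 556.5 [(3, [np.float64(27.5)]), (5, [np.float64(30.5)]), (7, [np.float64(32.5)]), (9, [np.float64(34.5)])]
68 free x 552.0 556.5 [(3, [np.float64(27.0)]), (5, [np.float64(29.0)]), (7, [np.float64(31.0)]), (9, [np.float64(33.0)])]
```

```bash
python3 -m crank '[{"linear":[0.025,0,-0.02],"yaw":0,"grip":1},{"linear":[0.025,0,-0.03],"yaw":0,"grip":1},{"linear":[0,0,-0.03],"yaw":0,"grip":1},{"linear":[0,0,-0.03],"yaw":0,"grip":1},{"linear":[0,0,-0.015],"yaw":0,"grip":1},{"linear":[0,0,0],"yaw":0,"grip":1},{"linear":[0,0,0],"yaw":0,"grip":1}]'
```

```text
time: 16.5
ee_pos: [0.5551, 0.2166, 0.0973]
tcp_rot: [20.8, 90.0, 22.1]
wrist_force: [0.3, 0.2, -1.7]
opening: 0.031
```

```bash
python3 -m crank '[{"linear":[-0.0005,0,-0.01],"yaw":0,"grip":1},{"linear":[0,0,-0.01],"yaw":0,"grip":1},{"linear":[0,0,-0.01],"yaw":0,"grip":1},{"linear":[0,0,0],"yaw":0,"grip":1},{"linear":[0,0,0],"yaw":0,"grip":1}]'
python3 -m crank '[{"linear":[0,0,0],"yaw":0,"grip":1},{"linear":[-0.002,0,0],"yaw":0,"grip":1},{"linear":[-0.002,0,0],"yaw":0,"grip":1},{"linear":[-0.002,0,0],"yaw":0,"grip":1},{"linear":[-0.001,0,0],"yaw":0,"grip":1},{"linear":[-0.001,0,0],"yaw":0,"grip":1},{"linear":[0,0,0],"yaw":0,"grip":1}]' 20
python3 - <<'E'
from look import *
o,cm,im=look("w13",[])
z=cv2.resize(im[225:370,165:345,::-1],None,fx=4.2,fy=4.2,interpolation=cv2.INTER_CUBIC);cv2.imwrite("pics/c13.png",z)
E
```

```text
time: 17.0
ee_pos: [0.5543, 0.2164, 0.0663]
tcp_rot: [-141.7, 90.0, -140.4]
wrist_force: [0.7, -0.2, -1.5]
opening: 0.0311
time: 17.7
ee_pos: [0.5496, 0.2168, 0.0689]
tcp_rot: [7.4, 89.5, 8.7]
wrist_force: [11.3, -1.2, 2.3]
opening: 0.0304
17.7 [0.5496 0.2168 0.0689]
```

View pics/c13.png

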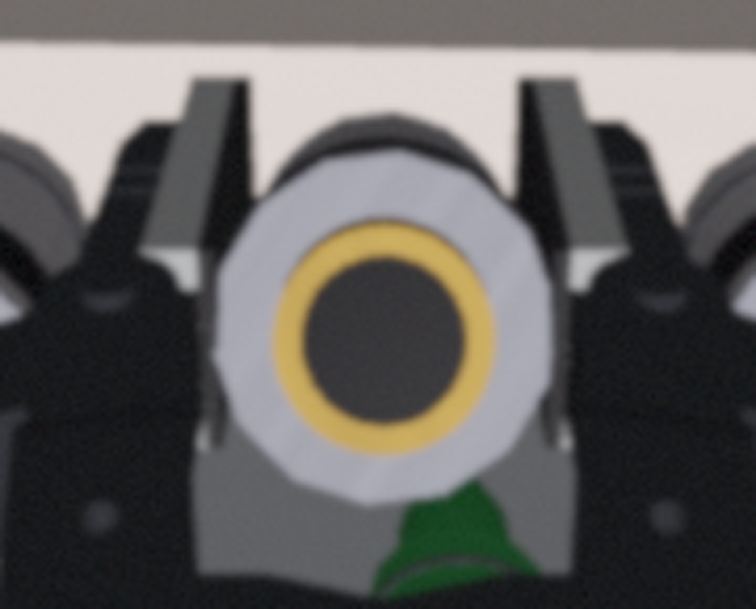

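```bash
python3 -m crank '[{"linear":[-0.002,0,0],"yaw":0,"grip":1},{"linear":[-0.002,0,0],"yaw":0,"grip":1},{"linear":[-0.002,0,0],"yaw":0,"grip":1},{"linear":[0,0,0],"yaw":0,"grip":1}]' 20
python3 - <<'E'
from look import *
from fit import *
o,cm,im=look("w14",[]);M=R.from_euler('xyz',o['tcp_rot'],degrees=True).as_matrix()
X=lambda u:(u+.5)/4.2-.5+165
Y=lambda v:(v+.5)/4.2-.5+225
ob=[(71,.016,'l',X(213)),(71,.016,'r',X(553)),(71,.016,'t',Y(149)),(71,.016,'b',Y(506)),(25,.016,'t',Y(113)),(76,.010,'b',Y(456)),(76,.010,'l',X(273)),(76,.010,'r',X(497))]
q,r=fitw(cam_at([.5496,.2168,.0689],cm,o),M,np.r_[.5574,.2168,.085,.5],ob);print("w13",q[:3]-[.5496,.2168,.0689],np.degrees(q[3]),r.round(2))
z=cv2.resize(im[225:370,165:345,::-1],None,fx=4.2,fy=4.2,interpolation=cv2.INTER_CUBIC);cv2.imwrite("pics/c14.png",z)
print(o['wrist_force'])
E
```

```text
time: 18.15
ee_pos: [0.5429, 0.2168, 0.0689]
tcp_rot: [9.0, 89.6, 10.3]
wrist_force: [8.6, 0.1, 4.9]
opening: 0.0312
18.15 [0.5429 0.2168 0.0689]
w13 [ 0.00769173 -0.00080209  0.01655474] 25.25860707744714 [-0.24  0.71  0.44 -0.22  0.05 -0.24 -0.2  -0.25]
[8.62281249 0.09661208 4.86026864]
```

View pics/c14.png

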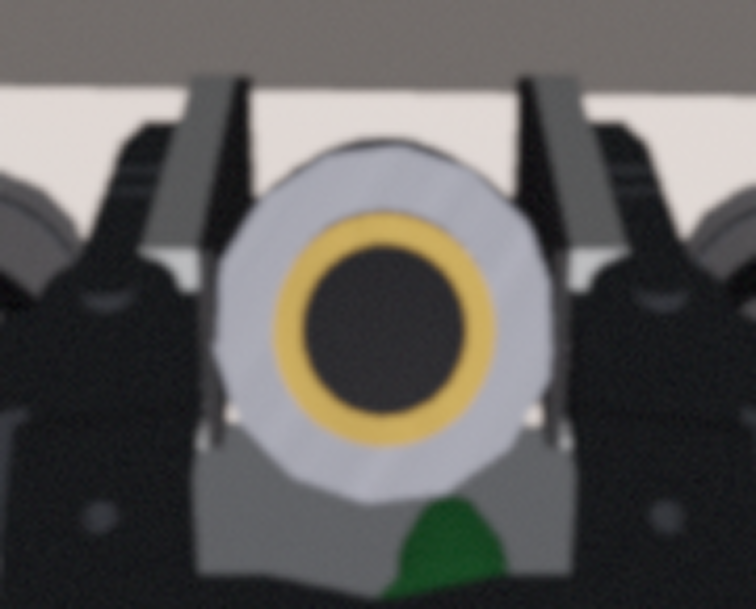

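```bash
python3 - <<'E'
from fit import *
o=bot.get_obs();cm=bot.camera_model('wrist');M=R.from_euler('xyz',o['tcp_rot'],degrees=True).as_matrix()
X=lambda u:(u+.5)/4.2-.5+165
Y=lambda v:(v+.5)/4.2-.5+225
ob=[(71,.016,'l',X(213)),(71,.016,'r',X(553)),(71,.016,'t',Y(146)),(71,.016,'b',Y(504)),(25,.016,'t',Y(137)),(76,.010,'b',Y(447)),(76,.010,'l',X(273)),(76,.010,'r',X(497))]
for s in(ob,ob[:4]+ob[5:]):
    q,r=fitw(cm,M,np.r_[o['ee_pos']+[.007,0,.017],.5],s);print(q[:3]-o['ee_pos'],np.degrees(q[3]),r.round(2))
E
```

```text
[ 0.00924673 -0.00075887  0.01658401] 29.503718320439642 [-0.01  0.48  0.08 -0.15  0.02  0.05 -0.03 -0.42]
[ 0.00949832 -0.0007531   0.01666245] 30.123513684659304 [ 0.01  0.46  0.09 -0.04 -0.05 -0.02 -0.43]
```

```bash
python3 -m crank '[{"linear":[-0.0005,0,0],"yaw":0,"grip":1},{"linear":[0,0,0],"yaw":0,"grip":1},{"linear":[0,0,0],"yaw":0,"grip":1},{"linear":[0.002,0,0],"yaw":0,"grip":1},{"linear":[0.001,0,0.008],"yaw":0,"grip":1},{"linear":[0.001,0,0.02],"yaw":0,"grip":1},{"linear":[0,0,0.03],"yaw":0,"grip":1},{"linear":[-0.01,0,0.03],"yaw":0,"grip":1},{"linear":[0,0,0],"yaw":0,"grip":1},{"linear":[0,0,0],"yaw":0,"grip":1}]' 60
python3 -m crank '[{"linear":[0,0,0],"yaw":0,"grip":1}]'
python3 - <<'E'
from look import *
o,cm,im=look("w15",[])
z=cv2.resize(im[235:355,205:310,::-1],None,fx=5,fy=5,interpolation=cv2.INTER_CUBIC);cv2.imwrite("pics/c15.png",z)
E
```

```text
time: 19.2
ee_pos: [0.5337, 0.2166, 0.1549]
tcp_rot: [32.2, 90.0, 33.5]
wrist_force: [-0.5, 0.5, -3.2]
opening: 0.031
time: 19.3
ee_pos: [0.5333, 0.2162, 0.1531]
tcp_rot: [-159.4, 89.9, -158.1]
wrist_force: [-0.0, 0.4, -3.2]
opening: 0.0309
19.3 [0.5333 0.2162 0.1531]
```

View pics/c15.png

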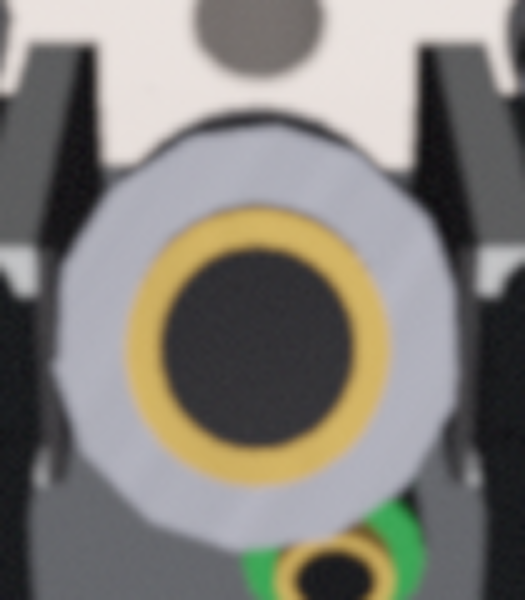

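```bash
python3 - <<'E'
from fit import *
o=bot.get_obs();cm=bot.camera_model('wrist');M=R.from_euler('xyz',o['tcp_rot'],degrees=True).as_matrix()
X=lambda u:(u+.5)/5-.5+205
Y=lambda v:(v+.5)/5-.5+235
ob=[(71,.016,'l',X(54)),(71,.016,'r',X(458)),(71,.016,'t',Y(124)),(71,.016,'b',Y(550)),(25,.016,'t',Y(106)),(76,.010,'b',Y(488)),(76,.010,'l',X(126)),(76,.010,'r',X(391))]
for s in(ob,ob[:4]+ob[5:]):
    q,r=fitw(cm,M,np.r_[o['ee_pos']+[.007,0,.017],.5],s);print(q[:3]-o['ee_pos'],np.degrees(q[3]),r.round(2))
print(M[:,0],np.degrees(np.arctan2(M[1,1],M[0,1])))
E
```

```text
[ 0.00905554 -0.00069717  0.01643623] 27.786614340802323 [-0.1   0.61  0.46  0.08 -0.04 -0.48 -0.25 -0.25]
[ 0.00865916 -0.00070626  0.01636677] 26.883523997481493 [-0.13  0.65  0.46 -0.08 -0.35 -0.28 -0.22]
[-2.28595797e-03 -8.82639010e-04 -9.99996998e-01] 91.32958979215722
```

```bash
python3 - <<'E'
import numpy as np
t=np.concatenate([np.linspace(0,10,60),np.linspace(10,25,60)]);r=np.where(t<10,6+.45*t,10.5)
t=np.r_[t,np.linspace(25,71,50)];r=np.r_[r,np.full(50,16.)]
def free(G,th,tg=48):
    u=np.array([-np.sin(th),np.cos(th)]);n=np.array([-np.cos(th),-np.sin(th)])
    q=np.vstack([G+np.outer(t-tg,u)+np.outer(r,n),G+np.outer(t-tg,u)-np.outer(r,n),[G-tg*u+w*n for w in np.linspace(-6,6,20)]])
    return not np.any((q[:,1]<-.05)&((q[:,0]<-.02)|(q[:,0]>23.02)))
for tz in (64,66,68):
    for off in (8,9):
        G=lambda x:np.array([x+off-565.5,tz+17-45])
        ok=[x for x in np.arange(525,570,.5) if free(G(x),np.radians(27.6))]
        print(tz,off,ok[:1],ok[-1:],[(x,[a for a in np.arange(15,50,.5) if free(G(x),np.radians(a))][:1]) for x in(550,547,545,543,541)])
E
```

```text
64 8 [np.float64(550.5)] [np.float64(552.5)] [(550, [np.float64(28.5)]), (547, [np.float64(32.5)]), (545, [np.float64(35.5)]), (543, [np.float64(37.5)]), (541, [np.float64(40.0)])]
64 9 [np.float64(549.5)] [np.float64(551.5)] [(550, [np.float64(27.0)]), (547, [np.float64(31.0)]), (545, [np.float64(34.0)]), (543, [np.float64(36.5)]), (541, [np.float64(39.0)])]
66 8 [np.float64(549.5)] [np.float64(552.5)] [(550, [np.float64(27.0)]), (547, [np.float64(31.0)]), (545, [np.float64(33.0)]), (543, [np.float64(35.0)]), (541, [np.float64(37.0)])]
66 9 [np.float64(548.5)] [np.float64(551.5)] [(550, [np.float64(25.5)]), (547, [np.float64(29.5)]), (545, [np.float64(32.0)]), (543, [np.float64(34.0)]), (541, [np.float64(36.0)])]
68 8 [np.float64(547.5)] [np.float64(553.5)] [(550, [np.float64(24.5)]), (547, [np.float64(28.0)]), (545, [np.float64(30.0)]), (543, [np.float64(32.0)]), (541, [np.float64(34.0)])]
68 9 [np.float64(546.5)] [np.float64(552.5)] [(550, [np.float64(23.5)]), (547, [np.float64(27.0)]), (545, [np.float64(29.0)]), (543, [np.float64(31.0)]), (541, [np.float64(33.0)])]
```

```bash
python3 -m crank '[{"linear":[0.017,0,-0.02],"yaw":0,"grip":1},{"linear":[0,0.0004,-0.025],"yaw":0,"grip":1},{"linear":[0,0,-0.02],"yaw":0,"grip":1},{"linear":[0,0,-0.01],"yaw":0,"grip":1},{"linear":[0,0,-0.01],"yaw":0,"grip":1},{"linear":[0,0,0],"yaw":0,"grip":1},{"linear":[0,0,0],"yaw":0,"grip":1}]'
python3 -m crank '[{"linear":[0,0,0],"yaw":0,"grip":1},{"linear":[-0.002,0,0],"yaw":0,"grip":1},{"linear":[-0.002,0,0],"yaw":0,"grip":1},{"linear":[-0.002,0,0],"yaw":0,"grip":1},{"linear":[-0.002,0,0],"yaw":0,"grip":1},{"linear":[-0.002,0,0],"yaw":0,"grip":1},{"linear":[-0.001,0,0],"yaw":0,"grip":1},{"linear":[0,0,0],"yaw":0,"grip":1}]' 20
python3 - <<'E'
from look import *
o,cm,im=look("w16",[])
z=cv2.resize(im[235:355,205:310,::-1],None,fx=5,fy=5,interpolation=cv2.INTER_CUBIC);cv2.imwrite("pics/c16.png",z)
E
```

```text
time: 20.05
ee_pos: [0.551, 0.217, 0.07]
tcp_rot: [20.0, 90.0, 21.3]
wrist_force: [0.2, -0.5, -1.4]
opening: 0.0305
time: 20.85
ee_pos: [0.5413, 0.2171, 0.0707]
tcp_rot: [8.4, 89.8, 9.7]
wrist_force: [6.6, -1.0, 0.7]
opening: 0.0303
20.85 [0.5413 0.2171 0.0707]
```

View pics/c16.png

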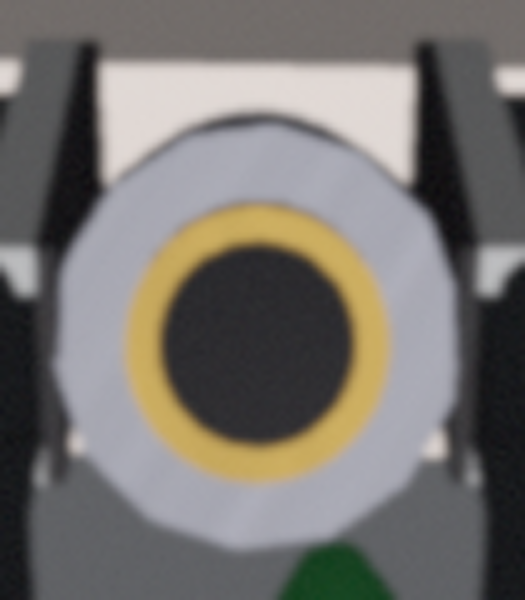

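```bash
python3 -m crank '[{"linear":[-0.002,0,0],"yaw":0,"grip":1},{"linear":[-0.0015,0,0],"yaw":0,"grip":1},{"linear":[0,0,0],"yaw":0,"grip":1},{"linear":[0,0,0],"yaw":0,"grip":1}]' 20
python3 -m crank '[{"linear":[0.002,0,0],"yaw":0,"grip":1},{"linear":[0.002,0,0.004],"yaw":0,"grip":1},{"linear":[0,0,0.02],"yaw":0,"grip":1},{"linear":[0,0,0.02],"yaw":0,"grip":1},{"linear":[0,0,0],"yaw":0,"grip":1},{"linear":[0,0,0],"yaw":0,"grip":1},{"linear":[0,0,0],"yaw":0,"grip":1}]' 60
python3 - <<'E'
from look import *
o,cm,im=look("w17",[])
z=cv2.resize(im[235:355,205:310,::-1],None,fx=5,fy=5,interpolation=cv2.INTER_CUBIC);cv2.imwrite("pics/c17.png",z)
E
```

```text
time: 21.3
ee_pos: [0.5389, 0.2172, 0.0715]
tcp_rot: [8.1, 89.6, 9.4]
wrist_force: [8.3, -0.9, 3.8]
opening: 0.0307
time: 22.0
ee_pos: [0.5396, 0.2167, 0.112]
tcp_rot: [-162.3, 89.9, -160.9]
wrist_force: [0.4, -0.3, -2.1]
opening: 0.0305
22.0 [0.5396 0.2167 0.112 ]
```

View pics/c17.png

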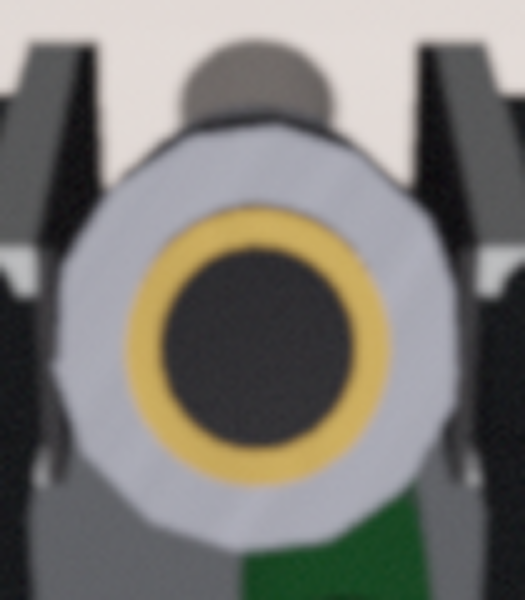

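```bash
python3 -m crank '[{"linear":[0.011,0,0],"yaw":0,"grip":1},{"linear":[0,0,-0.02],"yaw":0,"grip":1},{"linear":[0,0,-0.015],"yaw":0,"grip":1},{"linear":[0,0,-0.009],"yaw":0,"grip":1},{"linear":[0,0,0],"yaw":0,"grip":1},{"linear":[0,0,0],"yaw":0,"grip":1}]'
python3 -m crank '[{"linear":[0,0,0],"yaw":0,"grip":1},{"linear":[-0.003,0,0],"yaw":0,"grip":1},{"linear":[-0.003,0,0],"yaw":0,"grip":1},{"linear":[-0.003,0,0],"yaw":0,"grip":1},{"linear":[-0.002,0,0],"yaw":0,"grip":1},{"linear":[-0.002,0,0],"yaw":0,"grip":1},{"linear":[-0.002,0,0],"yaw":0,"grip":1},{"linear":[-0.001,0,0],"yaw":0,"grip":1},{"linear":[-0.001,0,0],"yaw":0,"grip":1},{"linear":[0,0,0],"yaw":0,"grip":1}]' 20
python3 - <<'E'
from look import *
o,cm,im=look("w18",[])
z=cv2.resize(im[235:355,205:310,::-1],None,fx=5,fy=5,interpolation=cv2.INTER_CUBIC);cv2.imwrite("pics/c18.png",z)
E
```

```text
time: 22.65
ee_pos: [0.5513, 0.2168, 0.0695]
tcp_rot: [-152.5, 90.0, -151.2]
wrist_force: [-0.3, -0.1, -2.2]
opening: 0.0306
time: 23.65
ee_pos: [0.5361, 0.2173, 0.0718]
tcp_rot: [13.4, 89.7, 14.7]
wrist_force: [4.7, 0.2, 8.2]
opening: 0.0309
23.65 [0.5361 0.2173 0.0718]
```

View pics/c18.png

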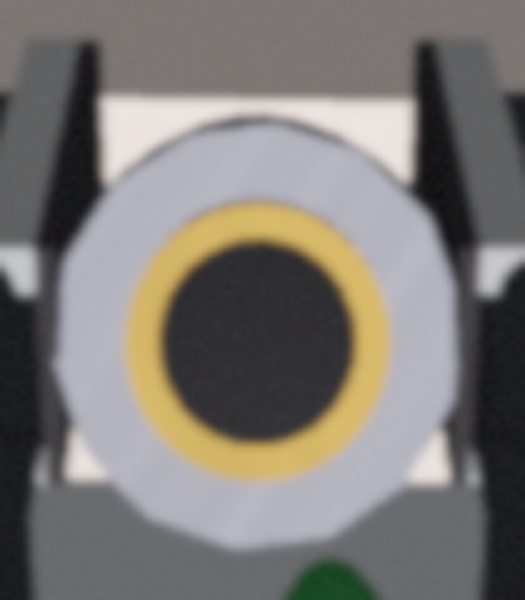

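```bash
python3 -m crank '[{"linear":[0.008,0,0.003],"yaw":0,"grip":1},{"linear":[0.0075,0,0],"yaw":0,"grip":1},{"linear":[0,0,0],"yaw":0,"grip":1},{"linear":[0,0,-0.004],"yaw":0,"grip":1},{"linear":[0,0,-0.004],"yaw":0,"grip":1},{"linear":[0,0,0],"yaw":0,"grip":1}]' 40
```

```text
time: 24.3
ee_pos: [0.5497, 0.2168, 0.0636]
tcp_rot: [-119.2, 90.0, -117.8]
wrist_force: [1.4, -0.3, -1.8]
opening: 0.0308
```

```bash
python3 -m crank '[{"linear":[0,0,0],"yaw":0,"grip":1},{"linear":[-0.002,0,0],"yaw":0,"grip":1},{"linear":[-0.002,0,0],"yaw":0,"grip":1},{"linear":[-0.002,0,0],"yaw":0,"grip":1},{"linear":[-0.002,0,0],"yaw":0,"grip":1},{"linear":[0,0,0],"yaw":0,"grip":1}]' 20
python3 - <<'E'
from look import *
o,cm,im=look("w19",[])
z=cv2.resize(im[235:355,205:310,::-1],None,fx=5,fy=5,interpolation=cv2.INTER_CUBIC);cv2.imwrite("pics/c19.png",z)
E
```

```text
time: 24.9
ee_pos: [0.5443, 0.2172, 0.0666]
tcp_rot: [7.6, 89.6, 8.9]
wrist_force: [9.5, -1.5, 3.0]
opening: 0.0305
24.9 [0.5443 0.2172 0.0666]
```

View pics/c19.png

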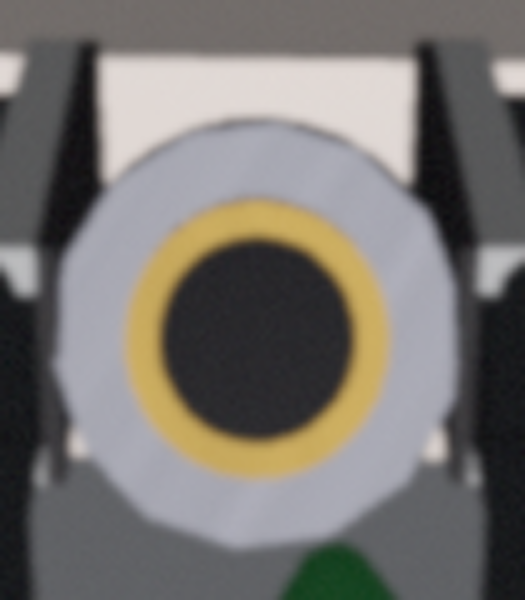

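```bash
python3 -m crank '[{"linear":[-0.002,0,-0.001],"yaw":0,"grip":1},{"linear":[-0.002,0,0],"yaw":0,"grip":1},{"linear":[0,0,0],"yaw":0,"grip":1}]' 20
python3 - <<'E'
from look import *
o,cm,im=look("w20",[])
z=cv2.resize(im[235:355,205:310,::-1],None,fx=5,fy=5,interpolation=cv2.INTER_CUBIC);cv2.imwrite("pics/c20.png",z)
E
```

```text
time: 25.25
ee_pos: [0.5399, 0.2172, 0.0656]
tcp_rot: [8.8, 89.7, 10.1]
wrist_force: [7.8, -0.2, 3.6]
opening: 0.031
25.25 [0.5399 0.2172 0.0656]
```

View pics/c20.png

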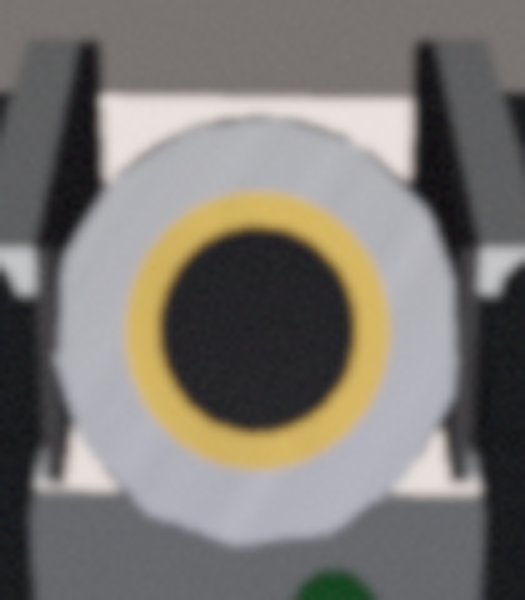

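```bash
python3 -m crank '[{"linear":[0.002,0,0],"yaw":0,"grip":1},{"linear":[0.002,0,0.001],"yaw":0,"grip":1},{"linear":[0.001,0,0.005],"yaw":0,"grip":1},{"linear":[0,0,0.02],"yaw":0,"grip":1},{"linear":[0,0,0.03],"yaw":0,"grip":1},{"linear":[0,0,0.03],"yaw":0,"grip":1},{"linear":[0,0,0],"yaw":0,"grip":1},{"linear":[0,0,0],"yaw":0,"grip":1},{"linear":[0,0,0],"yaw":0,"grip":1}]' 60
python3 - <<'E'
from look import *
o,cm,im=look("w21",[])
z=cv2.resize(im[235:355,205:310,::-1],None,fx=5,fy=5,interpolation=cv2.INTER_CUBIC);cv2.imwrite("pics/c21.png",z)
E
```

```text
time: 26.2
ee_pos: [0.5421, 0.2166, 0.1479]
tcp_rot: [-161.3, 89.9, -159.9]
wrist_force: [0.3, 0.2, -1.8]
opening: 0.0309
26.2 [0.5421 0.2166 0.1479]
```

View pics/c21.png

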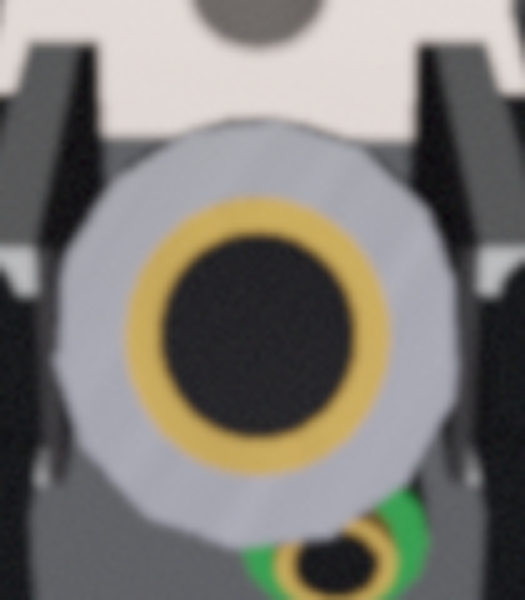

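```bash
python3 - <<'E'
from fit import *
o=bot.get_obs();cm=bot.camera_model('wrist');M=R.from_euler('xyz',o['tcp_rot'],degrees=True).as_matrix()
X=lambda u:(u+.5)/5-.5+205
Y=lambda v:(v+.5)/5-.5+235
b=[(71,.016,'l',X(54)),(71,.016,'r',X(458)),(71,.016,'t',Y(120)),(71,.016,'b',Y(549)),(25,.016,'t',Y(115)),(76,.010,'b',Y(477)),(76,.010,'l',X(126)),(76,.010,'r',X(391))]
for s in(b,b[:4]+b[5:],b[:5]):
    q,r=fitw(cm,M,np.r_[o['ee_pos']+[.007,0,.017],.5],s);print(q[:3]-o['ee_pos'],np.degrees(q[3]),r.round(2))
im=cv2.imread("pics/w21.png");z=cv2.resize(im[235:355,205:310],None,fx=5,fy=5,interpolation=cv2.INTER_CUBIC)
q,r=fitw(cm,M,np.r_[o['ee_pos']+[.007,0,.017],.5],b)
for t,rr,c in((76,.01,(0,0,255)),(71,.016,(0,255,0)),(71,.01,(255,0,255)),(25,.016,(255,0,0))):
    k=((circ(cm,M,q,t,rr)-[205,235]+.5)*5-.5).round().astype(int);cv2.polylines(z,[k],True,c,1)
cv2.imwrite("pics/c21b.png",z)
E
```

```text
[ 0.00936665 -0.00067007  0.01655588] 29.582373198330437 [-0.06  0.58  0.17 -0.52  0.09  0.27 -0.22 -0.28]
[ 0.01025216 -0.00064959  0.01690789] 31.872152934232595 [-0.02  0.54  0.25 -0.13 -0.1  -0.18 -0.32]
[ 0.00933529 -0.00077213  0.01664052] 29.484108375527686 [-0.35  0.35  0.31 -0.33  0.04]
```

View pics/c21b.png

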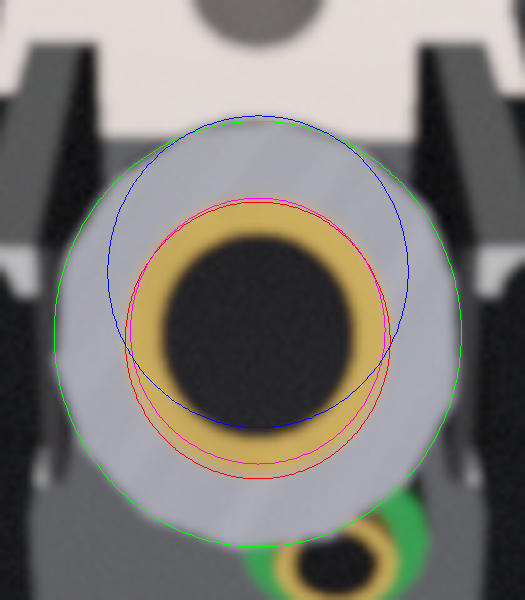

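```bash
python3 -m crank '[{"linear":[-0.01,0,0.02],"yaw":0,"grip":1},{"linear":[-0.02,-0.015,0.03],"yaw":0.01,"grip":1},{"linear":[-0.02,-0.03,0.03],"yaw":0.01,"grip":1},{"linear":[-0.02,-0.04,0.02],"yaw":0.01,"grip":1},{"linear":[-0.01,-0.04,0.01],"yaw":0.01,"grip":1},{"linear":[-0.01,-0.04,0],"yaw":0.007,"grip":1},{"linear":[-0.01,-0.04,0],"yaw":0,"grip":1},{"linear":[0,-0.04,0],"yaw":0,"grip":1},{"linear":[0,-0.04,0],"yaw":0,"grip":1},{"linear":[0,-0.04,0],"yaw":0,"grip":1}]' 60
python3 -m crank '[{"linear":[0,-0.04,0],"yaw":0,"grip":1},{"linear":[0,-0.04,0],"yaw":0,"grip":1},{"linear":[0,-0.04,0],"yaw":0,"grip":1},{"linear":[0,-0.03,0],"yaw":0,"grip":1},{"linear":[0,-0.015,0],"yaw":0,"grip":1},{"linear":[0,0,0],"yaw":0,"grip":1},{"linear":[0,0,0],"yaw":0,"grip":1},{"linear":[0,0,0],"yaw":0,"grip":1},{"linear":[0,0,0],"yaw":0,"grip":1}]'
python3 - <<'E'
from look import *
from scipy.spatial.transform import Rotation as R
o,cm,im=look("w22",["window","shutter_knob"])
M=R.from_euler('xyz',o['tcp_rot'],degrees=True).as_matrix();print(np.degrees(np.arctan2(M[1,1],M[0,1])),o['wrist_force'])
z=cv2.resize(im[150:350,150:350,::-1],None,fx=3,fy=3,interpolation=cv2.INTER_CUBIC);cv2.imwrite("pics/c22.png",z)
E
```

```text
time: 27.25
ee_pos: [0.4421, -0.1097, 0.2585]
tcp_rot: [159.2, 89.9, 163.3]
wrist_force: [0.8, 0.8, -2.3]
opening: 0.0307
time: 28.15
ee_pos: [0.443, -0.2721, 0.2596]
tcp_rot: [-10.6, 90.0, -6.5]
wrist_force: [0.3, -0.3, -1.1]
opening: 0.0309
28.15 [ 0.443  -0.2721  0.2596]
window [([232.1, 235.9], 0.65), ([265.4, 209.9], 0.53)]
shutter_knob [([290.0, 232.4], 0.77)]
94.103630389743 [ 0.27293634 -0.26605484 -1.12626309]
```

View pics/c22.png

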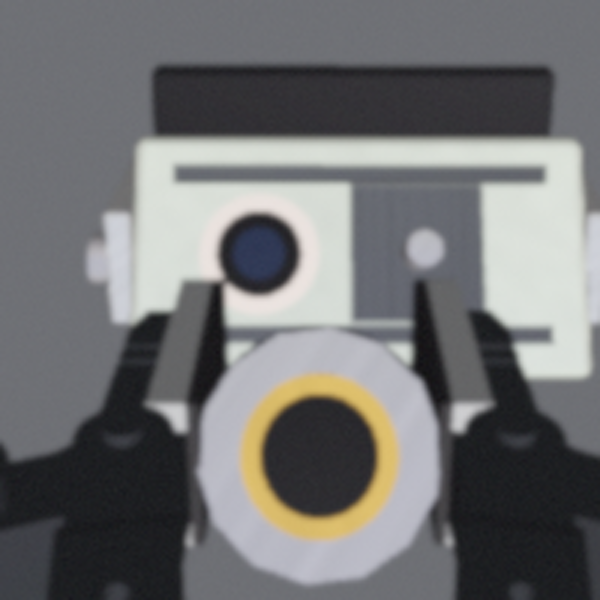

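```bash
python3 - <<'E'
from cam import *
cm=bot.camera_model('wrist')
px=lambda u,v:((u+.5)/3-.5+150,(v+.5)/3-.5+150)
uv=np.array([px(135,138),px(582,138),px(593,379),px(260,254),px(425.5,248.5)])
M=np.array([face(-.042,-.08),face(-.042,.08),face(.042,.08),face(0,-.035),face(0,.02,.0295)])
for idx in([0,1,2,3,4],[3,4],[0,1,2]):
    f=lambda p:(P(cm,W(p,M[idx]))-uv[idx]).ravel()
    r=least_squares(f,[.523,-.252,.07]);print(r.x,np.degrees(r.x[2]),"win",W(r.x,face(0,-.035)),f(r.x).round(2))
E
```

```text
[ 0.52215261 -0.25391891  0.07089545] 4.0620097963011865 win [[ 0.51216327 -0.28971644  0.097     ]] [-0.22 -0.51  0.08 -0.25  0.57  0.24 -0.44  0.34 -0.01  0.27]
[ 0.52181002 -0.25371845  0.07156139] 4.100165590547497 win [[ 0.51184453 -0.28952263  0.097     ]] [-0.24  0.07  0.22 -0.06]
[ 0.52241777 -0.25403152  0.07195686] 4.122824489343589 win [[ 0.51246643 -0.28983963  0.097     ]] [-0.37 -0.2  -0.1  -0.1   0.45  0.38]
```

```bash
python3 -m crank '[{"linear":[0.008,-0.01,-0.015],"yaw":0,"grip":1},{"linear":[0.008,-0.01,-0.02],"yaw":0,"grip":1},{"linear":[0,0,-0.02],"yaw":0,"grip":1},{"linear":[0,0,-0.02],"yaw":0,"grip":1},{"linear":[0,0,-0.015],"yaw":0,"grip":1},{"linear":[0,0,-0.008],"yaw":0,"grip":1},{"linear":[0,0,0],"yaw":0,"grip":1},{"linear":[0,0,0],"yaw":0,"grip":1},{"linear":[0,0,0],"yaw":0,"grip":1},{"linear":[0,0,0],"yaw":0,"grip":1}]' 60
python3 - <<'E'
from look import *
o,cm,im=look("w23",[]);print(o['wrist_force'],cm['rvec'],cm['tvec'])
z=cv2.resize(im[235:355,205:310,::-1],None,fx=5,fy=5,interpolation=cv2.INTER_CUBIC);cv2.imwrite("pics/c23.png",z)
s=bot.camera('scene');cv2.imwrite("pics/s23.png",s[:,:,::-1]);cv2.imwrite("pics/s23c.png",cv2.resize(s[60:190,160:330,::-1],None,fx=4,fy=4,interpolation=cv2.INTER_CUBIC))
t=bot.camera('top');cv2.imwrite("pics/t23c.png",cv2.resize(t[150:280,270:420,::-1],None,fx=4,fy=4,interpolation=cv2.INTER_CUBIC))
E
```

```text
time: 29.3
ee_pos: [0.4591, -0.2934, 0.1622]
tcp_rot: [-38.4, 89.9, -34.3]
wrist_force: [0.2, -0.3, -2.2]
opening: 0.0309
29.3 [ 0.4591 -0.2934  0.1622]
[ 0.22804569 -0.33043313 -2.18480631] [-1.97194039 -2.11864013 -0.35223015] [ 0.32662918 -0.43341092  0.17327426]
```

View pics/c23.png

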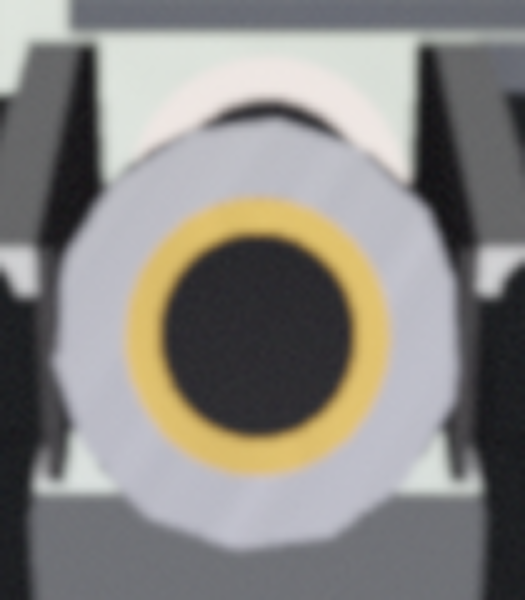

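View pics/s23c.png

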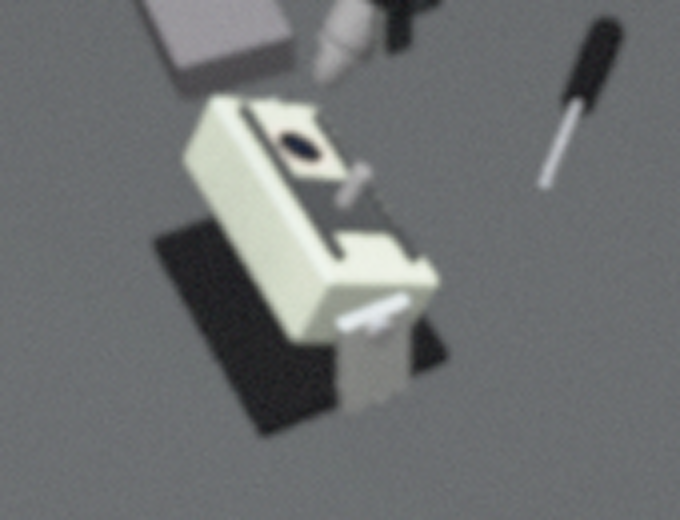

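```bash
python3 -m crank '[{"linear":[0,0.0007,-0.003],"yaw":0,"grip":1},{"linear":[0,0.0006,-0.003],"yaw":0,"grip":1},{"linear":[0,0,0],"yaw":0,"grip":1},{"linear":[0,0,0],"yaw":0,"grip":1},{"linear":[0,0,0],"yaw":0,"grip":1},{"linear":[0,0,0],"yaw":0,"grip":1}]' 60
cat > ver.py <<'E'
from look import *
from cam import *
from fit import *
import sys
tag=sys.argv[1]
o,cm,im=look("w"+tag,[]);M=R.from_euler('xyz',o['tcp_rot'],degrees=True).as_matrix()
print("jaw yaw",np.degrees(np.arctan2(M[1,1],M[0,1])),o['opening'])
p=[.52215,-.2531,.0712]
win=W(p,face(0,-.035))[0];n=(W(p,face(0,-.035,.04))[0]-win)/.04
j,f,u=axes(M,np.radians(30))
mid=o['ee_pos']+.0091*f+[0,0,.0170]
nose=mid-.048*u
print("nose",nose,"win",win,"dist",(nose-win)@n,"off",(nose-win)-n*((nose-win)@n),"ang",np.degrees(np.arccos(u@n)))
for nm,(x0,y0,w,h) in {"scene":(190,50,100,75),"top":(310,180,100,75)}.items():
    I=bot.camera(nm)[:,:,::-1];c=bot.camera_model(nm);k=6
    z=cv2.resize(I[y0:y0+h,x0:x0+w],None,fx=k,fy=k,interpolation=cv2.INTER_CUBIC)
    T=lambda X:((P(c,X)-[x0,y0]+.5)*k-.5).round().astype(int)
    for t,r,col in((0,.006,(0,0,255)),(10,.0105,(0,0,255)),(25,.0105,(0,255,0)),(25,.016,(255,0,0)),(71,.016,(255,0,0))):
        e=np.cross(j,u);cv2.polylines(z,[T(mid+(t-48)*.001*u+r*(np.cos(a)[:,None]*j+np.sin(a)[:,None]*e))],True,col,1)
    q=T([win,nose,win+.04*n]);cv2.line(z,tuple(map(int,q[0])),tuple(map(int,q[2])),(0,255,255),1)
    cv2.polylines(z,[T(W(p,[face(-.042,-.08),face(-.042,.08),face(.042,.08),face(.042,-.08)]))],True,(255,0,255),1)
    b=np.linspace(0,6.28,60);cv2.polylines(z,[T(W(p,[face(.015*np.cos(x),-.035+.015*np.sin(x)) for x in b]))],True,(0,255,255),1)
    cv2.imwrite(f"pics/{nm}{tag}.png",z)
E
python3 ver.py 24
```

```text
time: 30.05
ee_pos: [0.4588, -0.2919, 0.1555]
tcp_rot: [-45.7, 90.0, -41.7]
wrist_force: [-0.2, 0.1, -1.3]
opening: 0.0309
30.05 [ 0.4588 -0.2919  0.1555]
jaw yaw 94.02427543322284 0.030887772609838243
nose [ 0.49186161 -0.28954837  0.1309717 ] win [ 0.51217157 -0.28890057  0.097     ] dist 0.03957264851415975 off [-0.00057376  0.0007598  -0.00029922] ang 0.027592033218880967
```

View pics/scene24.png

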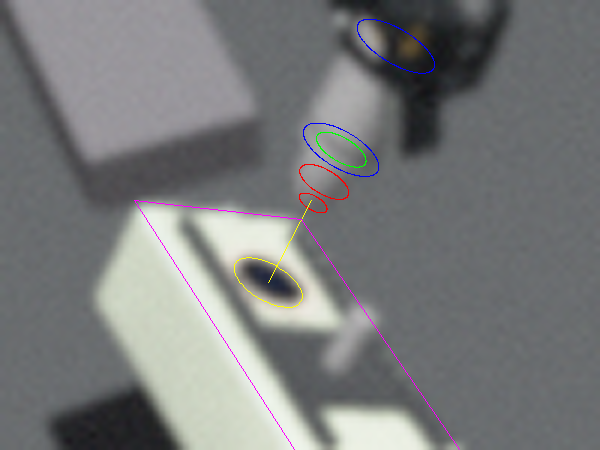

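View pics/top24.png

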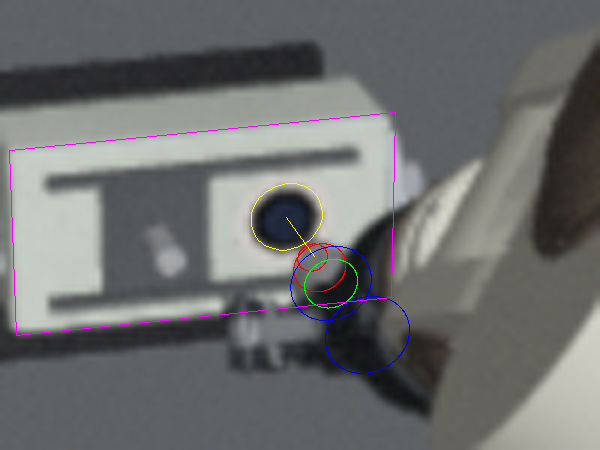

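```bash
python3 - <<'E'
from look import *
I=bot.camera("scene")[:,:,::-1]
x0,y0,w,h=225,45,50,60;k=10
z=cv2.resize(I[y0:y0+h,x0:x0+w],None,fx=k,fy=k,interpolation=cv2.INTER_CUBIC)
z=cv2.convertScaleAbs(z,alpha=1.5,beta=-40)
for g in range(0,w,10): cv2.putText(z,str(x0+g),(g*k,12),0,.4,(0,255,255))
for g in range(0,h,10): cv2.putText(z,str(y0+g),(0,g*k+5),0,.4,(0,255,255))
cv2.imwrite("pics/z25.png",z)
for nm in("objective_long_nose","objective_long_barrel","window"):
    for c in("scene","top"): 
        if c=="top": bot.camera("top")
        print(nm,c,[(np.round(d['centre'],1).tolist(),round(d['p'],2)) for d in bot.place_of(nm,c)][:5])
from h import *
print(P(bot.camera_model("scene"),[[.4919,-.2895,.131],[.4683,-.2911,.1725]]))
E
```

```text
objective_long_nose scene [([348.3, 331.7], 0.96), ([261.1, 344.4], 0.76), ([239.9, 84.5], 0.64)]
objective_long_nose top [([241.9, 189.9], 0.72), ([143.4, 232.9], 0.67), ([153.7, 168.7], 0.52), ([360.9, 218.2], 0.37)]
objective_long_barrel scene [([354.9, 322.6], 0.89), ([251.1, 65.4], 0.62), ([263.6, 337.7], 0.62)]
objective_long_barrel top [([151.8, 165.0], 0.76), ([132.4, 228.2], 0.76), ([368.6, 230.1], 0.5)]
window scene [([235.4, 96.7], 0.76)]
window top [([355.6, 219.0], 0.71)]
[[241.68555919  83.33954164]
 [250.75042429  66.04880906]]
```

View pics/z25.png

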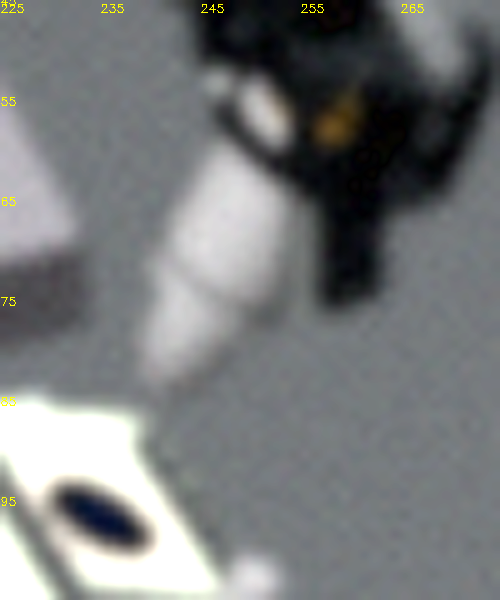

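```bash
python3 - <<'E'
from look import *
cv2.imwrite("pics/s26.png",bot.camera("scene")[:,:,::-1])
o=bot.get_obs();print(o['time'],o['ee_pos'],np.abs(o['qd']).max(),o['opening'],o['wrist_force'])
E
```

```text
30.75 [ 0.45880432 -0.29183157  0.15542515] 0.14554981023658647 0.030569864656268243 [ 0.30074057  0.46552596 -2.00874408]
```

View pics/s26.png

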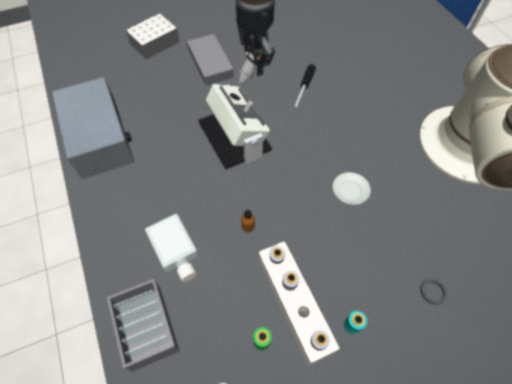

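The scene view shows three objectives still in the rack with the long one's hole empty at (304,311). The bottle is upright at (248,220), the shutter is open, and the nose points at the window. I'm handing the job in.

```bash
python3 -c "
from workcell import bot
print(bot.job_done())"
```

```text
the job is handed in; nothing more can be done
None
```

The shutter is open, and the long objective is held still in front of the window, about 40 mm away and tilted to match the window. I handed it in at about 31 s of the 58 s allowed; no verdict was reported.

- **Shutter:** I gripped the knob and slid it until it stopped. The push force rose to 17 N, and the stop was within about 1 mm of where full travel should end. The window showed clear afterwards.
- **Tilt:** The arm could only shift and turn about the vertical. I lifted the objective partly out and pushed its nose against the rim of its own hole until it leaned 30° in the jaws. The first pushes sprang back to 24° and then 28°, so I repeated them.
- **Final pose:** The calculated nose distance is 39.6 mm and about 1 mm off the window's axis. The arm was still and the grip was set to 60 N.
- **Surroundings:** The last picture shows the other three objectives in the rack and the dropper bottle standing. The objective never touched the camera.

**Less certain:**
- **Tilt angle:** The image fits gave 29.5° to 31.9°, depending on which edges I used. The calculated pose takes 30°, so the distance and offset depend on that.
- **Window position:** The wrist camera put the window 1–2 mm further to -y than the shutter's stop position implied. I aimed between the two.
- **Scene-camera check:** It agreed with the pose to about 1 pixel, roughly 2 mm.
- **Rack position:** My first rack measurement was about 4.6 mm off, probably because the arm had not settled. I corrected it before gripping.

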